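# Unload the vacuum drying box and seal its vent

### The arm

A 6-joint arm with a two-finger parallel gripper is mounted at the origin on the work surface. World frame = base frame: x ahead of the robot, y to its left, z up, the work surface at z = 0. Lengths are in m, angles in rad, forces in N, time in s.
With the tool pointing down it reaches from about 0.425 to 0.95 m from the base axis. Payload 3.5 kg.
Tool frame: the origin (TCP) lies midway between the tips of the shut fingers; the grasp point (between the pads) lies 19 mm behind it; z points along the fingers, x is the direction in which the jaws open and shut, and the axes are right-handed (so a half turn about z gives the same grasp; the last joint's range is limited). The gripper opens to 85 mm and grips with 20 to 120 N. Pads are 22 mm wide; open, the fingers measure 114 mm over their backs; the gripper's body (76 mm by 85 mm) begins 54 mm behind the grasp point. The pads swing forward as they close: fully open they stand 13 mm farther back than shut.
Start: joints at [-1.452, 0.286, 1.577, -0, 1.279, -0.15], TCP at [0.179, -0.651, 0.196] pointing down, gripper open.
Joint ranges: [-2.77, 2.77], [-0.9, 2.22], [0.21, 2.48], [-1.53, 4.67], [0.24, 2.81], [-2.84, 2.84]. Speed limits (rad/s): [2.79, 2.79, 3.14, 3.14, 3.14, 3.14].

### API

Orientations are given as [roll, pitch, yaw] about the fixed x, y, z axes, in that order (R = Rz(yaw) Ry(pitch) Rx(roll)).
In Python, from plant import status, imaging, workorder gives the robot as it stands. The module is installed in compiled form; this text tells all that it offers.
- The arm moves only by the shell command python3 -m handwheel 'ROWS' [FORCE]. ROWS is text: rows parted by semicolons, each of 7 numbers parted by spaces: the shift along the tool's x, y, z in mm, then the turn, a rotation vector about the tool's x, y, z in degrees, then the opening, from 0 (shut) to 1 (fully open). In form: x y z ax ay az jaw; .... A call has 1 to 10 rows; each row shifts and turns the commanded pose from where the row before left it, along the tool's axes as they then stand; what a row does not reach is not made up. A row lasts 1/10 s, in which the tool goes at most 50 mm and 8.59 degrees, less where a joint would pass 70% of its speed; a pose out of reach is approached as far as the arm can. A call is refused whole if a number of a shift passes 50 or a number of a turn 8.59, either way. A call with a gripper value outside its range is refused whole. The fingers move at their own pace and stop on an object; FORCE is the grip in N (left out, the last holds). Time passes only in rows, so rows that do not move let the fingers close. It gives the time, the measured TCP pose, the force and the opening at its end, in the units of the state.
- status.read_state(): the state, without advancing time (a new reading comes with each control period).
- imaging.snapshot(name): name is "side" or "top" or "wrist"; returns a dict with "pixels" (384x512x3 uint8, blue, green, red), "range_z" (384x512 float32, m along the optical axis (not along the pixel's ray), 0 where there is no reading), "vertical_fov" (degrees; the focal length in pixels is half the picture's height over the tangent of half this angle, whatever the lens; pixels are square), "cx", "cy" (the principal point, pixels), "D" ([k1, k2, p1, p2, k3] as OpenCV has them; the pictures are not rectified), "view" (4x4, takes a point from world to camera coordinates). Camera axes: x right, y down, z forward; pixel columns grow to the right and rows downward; lengths in m; the calibration is good to about 2 mm. A picture is of the moment at which its call begins.
- workorder.sign_off(): hands the job in, once; it reports no verdict.
The state is a dict: "clock": time; "qpos": joint angles; "dq": joint speeds; "effort": joint torques, N m; "eef_pos": TCP position; "eef_rot": TCP orientation; "force": force on the tool from outside, world axes, zero at the start; "moment": the same for the moment, N m; "width": opening from 0.0 (shut) to 1.0 (fully open).
Only numpy, scipy, OpenCV 4.12 (cv2) and the standard library are available. Lean on these libraries where they do the work, as an engineer would, in place of code of your own. Each camera call takes 0.05 s, during which the arm holds its last target.

### The job

Unload the vacuum drying box: lift off the port cover and lay it on the bench, then bring every vial out through the port and stand it upright and gently in the steel tray. Put the cover back squarely on its collar, then screw the slack vent nut down by hand until it is finger-tight, and only after that give it one more flat (a sixth of a turn) with the spanner, up to its stop. Lay the spanner flat on its mat again, and leave everything else on the bench where it stands.

Things in the scene. Friction and masses are not known exactly. Their poses are not given: they have to be found in the camera images.
- box: Clear drying box, fixed during the run: 300 mm (its x) by 280 mm (y) by 200 mm high to the top of the 12 mm clear roof; origin at the middle of its underside. In the roof a round port with an aluminium collar (166 mm outside, 150 mm inside, standing 10 mm above the roof). Look only: tie-rod nuts 6 mm high at the roof's corners.
- port (a point): Centre of the port, at the height of the collar's upper edge (210 mm above the bench).
- pedestal: White porcelain plate, 100 mm across, on a stem inside the box, centred under the port; origin at its foot, its upper face 120 mm above that (74 mm below the collar's upper edge). Fixed.
- vial0: Amber sample vial with black cap, a cylinder 25 mm across and 55 mm high overall, about 50 g; origin at the centre of its underside. Two or three of the three vials are present, standing on the pedestal's plate about 29 mm from its centre and 120 degrees apart.
- vial1: Amber sample vial with black cap, a cylinder 25 mm across and 55 mm high overall, about 50 g; origin at the centre of its underside. Two or three of the three vials are present, standing on the pedestal's plate about 29 mm from its centre and 120 degrees apart.
- vial2: Amber sample vial with black cap, a cylinder 25 mm across and 55 mm high overall, about 50 g; origin at the centre of its underside. Two or three of the three vials are present, standing on the pedestal's plate about 29 mm from its centre and 120 degrees apart.
- cover: Port cover, 0.35 kg: aluminium disc 172 mm across and 8 mm thick, origin at the centre of the disc's underside. Below it a black spigot 136 mm across and 8 mm deep that drops into the collar, so lying flat on the bench the origin is 8 mm up; above it a knob on the centre, 32 mm across, from 22 to 44 mm above the origin. Starts on the collar (origin on port).
- cap_nut: Brass hexagonal cap nut of the roof vent, upright, captive, 30 mm across flats, 26 mm high (a 3 mm step 27 mm across on top): origin on its axis at its underside, 18 mm above the roof. Its x axis is normal to a flat (the flats' normals are at its x and every 60 degrees). It stays at its height as it turns. A steel flange 38 mm across and 6 mm high is under it. White paint marks on nut and flange line up when the nut is finger-tight.
- nut_run (a joint): Turning of the nut (rad) until it meets its seat, clockwise from above counting up: negative while slack (starts 2.6 to 4.4 rad slack), 0 when finger-tight. Turns easily, 0.06 N m. Turning the nut back unscrews it here again.
- nut_seat (a joint): Further clockwise turning of the nut (rad) beyond finger-tight: 0 at first, takes 0.3 N m, stays where it is left, solid stop at 1.1 rad. It turns together with nut_run at 0.
- tray: Steel tray, 150 mm (its x) by 210 mm (y), rim 18 mm high, walls 4 mm; origin at the middle of its underside. Fixed. A low white dish stands in it near its -y end.
- tray_in (a point): Centre of the tray's inner floor, on its surface.
- mat: Black rubber tool mat, 280 mm (its x) by 120 mm (y), 3 mm thick, origin at the middle of its underside. Fixed.
- spanner: Steel open-ended spanner, 220 g, 9 mm thick, about 250 mm long, lying flat on the mat; origin in its handle at its underside, x towards the open jaw, z up. Handle 18 mm wide from x = -96 to 78 mm; the jaw's centre (where the nut's axis comes to lie) is at x = 110 mm, jaw opening 32 mm wide between x = 92 mm (its floor) and 128 mm, flared lips to 139 mm, head 55 to 60 mm wide.
- flask: White plastic litre bottle, 90 mm across and 213 mm high. Leave alone.
- beaker: Empty clear beaker, 68 mm across, 90 mm high. Leave alone.
- boat: White square weighing boat, 62 mm, 14 mm high, standing on the box's roof at its far right corner. Leave alone.
- jar: Amber jar, 52 mm across, 60 mm high. Leave alone.
- wash: White wash bottle, 68 mm across, 150 mm high. Leave alone.
- dish: White porcelain dish, 48 mm across, 14 mm high, standing in the tray; origin at the centre of its underside. Leave alone.

How it is judged:
By the outcome, as a careful person would: the job done as asked, in the order asked, and still so for the second after the job is handed in, with the robot touching nothing.
Of vial0, vial1, vial2 only 2 to 3 are there at a start; the rules pass over those that are not, and their reading is None.
At some moment in a run one of spanner, cover may be knocked a few centimetres aside while the robot is not near it.
It also fails if it takes over 210 s, if anything falls off the work surface, if the arm or the gripper's body presses on something with over 40 N, if the wrist force passes 120 N, or if a joint passes its speed limit or range.

## Working session

There is one attempt and no reset: what is moved stays moved. The work goes in short steps, Python scripts to look and compute and a shell command to move; the robot and the scene stay as the last step left them, time stands still between calls to the robot, and variables do not carry over. Pictures are saved under pics/ and viewed, and the job is handed in when it is done.

```bash
ls; mkdir -p pics; cat > h.py <<'E'
import numpy as np, cv2
from plant import status, imaging, workorder
def snap(name,fn=None):
    s=imaging.snapshot(name)
    np.savez('%s.npz'%name,**{k:np.asarray(v) for k,v in s.items()})
    if fn: cv2.imwrite('pics/%s.png'%fn,s['pixels'])
    return s
def load(name): 
    d=np.load('%s.npz'%name); return {k:d[k] for k in d.files}
def K(s):
    h=s['pixels'].shape[0]; f=h/2/np.tan(np.radians(float(s['vertical_fov']))/2)
    return np.array([[f,0,float(s['cx'])],[0,f,float(s['cy'])],[0,0,1]])
def ray(s,u,v):
    p=cv2.undistortPoints(np.array([[[u,v]]],float),K(s),np.array(s['D'],float)).ravel()
    T=np.array(s['view']); R=T[:3,:3]; o=-R.T@T[:3,3]
    return o,R.T@np.array([p[0],p[1],1.])
def atz(s,u,v,z):
    o,d=ray(s,u,v); return o+d*(z-o[2])/d[2]
def depth(s,u,v):
    o,d=ray(s,u,v); return o+d*float(s['range_z'][int(round(v)),int(round(u))])
def proj(s,P):
    P=np.atleast_2d(np.array(P,float)); T=np.array(s['view'])
    r,_=cv2.Rodrigues(T[:3,:3]); return cv2.projectPoints(P,r,T[:3,3],K(s),np.array(s['D'],float))[0].reshape(-1,2)
def crop(s,x0,y0,x1,y1,k,fn):
    cv2.imwrite('pics/%s.png'%fn,cv2.resize(s['pixels'][y0:y1,x0:x1],None,fx=k,fy=k,interpolation=cv2.INTER_CUBIC))
E
python3 - <<'E'
from h import *
for n in ['top','side','wrist']:
    s=snap(n,n+'0'); print(n,s['vertical_fov'],s['cx'],s['cy'],s['D'],np.round(s['view'],3).tolist())
print(status.read_state())
E
```

```text
pics
top 45.52370515925731 255.76670235155828 188.84891192228565 [-0.08187915  0.          0.          0.          0.        ] [[0.001, -1.0, -0.021, 0.102], [-0.982, 0.003, -0.189, 0.52], [0.189, 0.021, -0.982, 1.35], [0.0, 0.0, 0.0, 1.0]]
side 45.8511352130205 258.7541514924884 184.1476558817583 [-0.16998259  0.          0.          0.          0.        ] [[-0.778, -0.628, 0.02, 0.439], [-0.352, 0.408, -0.843, 0.272], [0.521, -0.662, -0.538, 1.188], [0.0, 0.0, 0.0, 1.0]]
wrist 64.6711017042246 255.62855117308092 196.77749936599565 [-0.01940236  0.          0.          0.          0.        ] [[0.264, -0.964, -0.002, -0.675], [-0.925, -0.254, 0.283, -0.037], [-0.274, -0.073, -0.959, 0.38], [0.0, 0.0, 0.0, 1.0]]
{'clock': 0.15, 'qpos': array([-1.45198123e+00,  2.87023357e-01,  1.57785224e+00,  8.37567794e-06,
        1.27860004e+00, -1.49970793e-01]), 'dq': array([-0.00011461, -0.0025996 , -0.00525694, -0.0007308 , -0.00122893,
        0.00074575]), 'effort': array([ 9.73361821e-04, -4.06603038e+01, -2.93142307e+01, -1.78386217e-04,
        3.97240045e-03, -8.16604171e-06]), 'eef_pos': array([ 0.17923385, -0.65016614,  0.19491795]), 'eef_rot': array([-3.14130339e+00,  1.86065808e-03, -1.30201258e+00]), 'force': array([0.24713508, 0.51766259, 0.83658044]), 'moment': array([ 0.02356521,  0.01736706, -0.00244402]), 'width': 0.9992451101037703}
```

```bash
python3 - <<'E'
from h import *
s=load('top')
crop(s,135,95,275,240,5,'c1'); crop(s,245,95,445,260,4,'c2')
s=load('side'); crop(s,120,120,380,310,3,'c3')
E
python3 - <<'E'
from h import *
s=load('top')
def c1(u,v,z): return atz(s,135+u/5-.4,95+v/5-.4,z)
def c2(u,v,z): return atz(s,245+u/4-.4,95+v/4-.4,z)
for n,u,v in [('FL',166,60),('FR',638,155),('NR',520,668),('NL',28,565)]: print(n,c1(u,v,.2).round(3))
print('cover disc',c1(278,320,.218).round(3)); print('knobtop',c1(269,304,.254).round(3))
print('nut',c1(477,499,.244).round(3)); print('boat',c1(545,208,.212).round(3))
for n,u,v in [('FL',200,403),('FR',463,350),('NR',511,533),('NL',243,585)]: print('tray',n,c2(u,v,.018).round(3))
print('dish',c2(447,476,.014).round(3))
for n,u,v in [('FL',572,226),('FR',715,226),('NR',734,567),('NL',585,566)]: print('mat',n,c2(u,v,.003).round(3))
for n,u,v in [('ring',669,545),('lipL',604,252),('lipR',661,252),('handlemid',655,430),('headc',641,318)]: print(n,c2(u,v,.012).round(3))
print('jar',c2(483,110,.06)); 
print('beaker',atz(s,196,258,.09),'flask',atz(s,87,216,.213),'wash',atz(s,100,175,.15))
s2=load('side')
o,d=ray(s2,389/3+120-.3,155/3+120-.3);print('side nut',(o+d*(.244-o[2])/d[2]).round(3))
o,d=ray(s2,214/3+120-.3,156/3+120-.3);print('side knob',(o+d*(.254-o[2])/d[2]).round(3))
E
```

```text
FL [0.731 0.35  0.2  ]
FR [0.672 0.08  0.2  ]
NR [0.384 0.144 0.2  ]
NL [0.44  0.414 0.2  ]
cover disc [0.573 0.277 0.218]
knobtop [0.572 0.276 0.254]
nut [0.468 0.165 0.244]
boat [0.638 0.132 0.212]
tray FL [ 0.505 -0.019  0.018]
tray FR [ 0.547 -0.227  0.018]
tray NR [ 0.403 -0.258  0.018]
tray NL [ 0.364 -0.05   0.018]
dish [ 0.448 -0.211  0.014]
mat FL [ 0.652 -0.322  0.003]
mat FR [ 0.652 -0.439  0.003]
mat NR [ 0.377 -0.436  0.003]
mat NL [ 0.379 -0.318  0.003]
ring [ 0.394 -0.382  0.012]
lipL [ 0.628 -0.345  0.012]
lipR [ 0.628 -0.391  0.012]
handlemid [ 0.484 -0.377  0.012]
headc [ 0.574 -0.371  0.012]
jar [ 0.73047537 -0.24198222  0.06      ]
beaker [0.30829506 0.2739985  0.09      ] flask [0.41478967 0.55739864 0.213     ] wash [0.54323335 0.55228589 0.15      ]
side nut [0.471 0.162 0.244]
side knob [0.574 0.275 0.254]
```

```bash
python3 -m handwheel '0 0 -20 0 0 -8.29 1; 0 0 -20 0 0 -8.29 1;0 0 -20 0 0 -8.29 1;0 0 -20 0 0 -8.29 1;0 0 -20 0 0 -8.29 1;0 0 -20 0 0 -8.29 1;0 0 -20 0 0 -8.29 1;0 0 -20 0 0 -8.29 1;0 0 -20 0 0 -8.29 1'
python3 -m handwheel '46 -50 0 0 0 0 1;46 -50 0 0 0 0 1;46 -50 0 0 0 0 1;46 -50 0 0 0 0 1;46 -50 0 0 0 0 1;46 -50 0 0 0 0 1;46 -50 0 0 0 0 1;0 0 0 0 0 0 1'
python3 - <<'E'
from h import *
s=load('top')
for u,v in [(257,105),(257,116),(306,105),(306,117)]: print(depth(s,u,v).round(3))
E
```

```text
clock: 1.05
eef_pos: [0.1793, -0.6505, 0.3762]
eef_rot: [-3.141, 0.0, 0.006]
force: [0.4, 0.3, -0.3]
width: 1.0
clock: 1.85
eef_pos: [0.4195, -0.3886, 0.3762]
eef_rot: [-3.14, -0.002, 0.008]
force: [-0.8, -1.0, -0.2]
width: 1.001
[0.782 0.097 0.077]
[ 0.774  0.099 -0.001]
[ 0.783 -0.056  0.072]
[ 0.771 -0.062 -0.004]
```

```bash
python3 -m handwheel '11 -47.5 0 0 0 0 1;11 -47.5 0 0 0 0 1;11 -47.5 0 0 0 0 1;11 -47.5 0 0 0 0 1;11 -47.5 0 0 0 0 1;11 -47.5 0 0 0 0 1;11 -47.5 0 0 0 0 1;11 -47.5 0 0 0 0 1;11 -47.5 0 0 0 0 1;11 -47.5 0 0 0 0 1'
python3 -m handwheel '11 -47.5 0 0 0 0 1;11 -47.5 0 0 0 0 1;0 -20 0 0 0 0 1;0 0 0 0 0 0 1'
python3 - <<'E'
from h import *
s=snap('wrist','w1');
E
```

```text
clock: 2.85
eef_pos: [0.5262, 0.0831, 0.3759]
eef_rot: [3.141, -0.0, -0.001]
force: [1.3, 0.2, 0.1]
width: 0.999
clock: 3.25
eef_pos: [0.548, 0.1988, 0.375]
eef_rot: [3.141, 0.002, 0.004]
force: [1.0, -0.4, 0.2]
width: 0.997
```

```bash
python3 - <<'E'
from h import *
s=load('wrist')
print('knob',atz(s,284.5,100,.254).round(4),depth(s,284,100).round(4)); print('disc',atz(s,283,96,.218).round(4),depth(s,240,90).round(4))
print('nut',atz(s,185,207,.244).round(4),depth(s,185,207).round(4))
crop(s,130,160,240,240,7,'w1c')
print(status.read_state()['eef_pos'])
E
```

```text
knob [0.574  0.2763 0.254 ] [0.5734 0.2763 0.2557]
disc [0.5754 0.2811 0.218 ] [0.5302 0.287  0.2193]
nut [0.4707 0.1662 0.244 ] [0.4717 0.1675 0.2481]
[0.54807718 0.19720797 0.37524719]
```

```bash
python3 -m handwheel '13 -40 0 0 0 0 1;12.5 -39 0 0 0 0 1;0 0 40 0 0 0 1;0 0 40 0 0 0 1;0 0 0 0 0 0 1;0 0 0 0 0 0 1'
```

```text
clock: 3.9
eef_pos: [0.5738, 0.2743, 0.2959]
eef_rot: [3.141, 0.001, -0.002]
force: [-0.9, -0.5, 0.8]
width: 0.995
```

```bash
python3 -m handwheel '0 -2 30 0 0 0 1;0 0 25 0 0 0 1;0 0 17 0 0 0 1;0 0 0 0 0 0 1;0 0 0 0 0 0 0;0 0 0 0 0 0 0;0 0 0 0 0 0 0;0 0 0 0 0 0 0;0 0 0 0 0 0 0;0 0 0 0 0 0 0' 60
python3 -m handwheel '0 0 0 0 0 0 0;0 0 0 0 0 0 0;0 0 0 0 0 0 0'
```

```text
clock: 4.9
eef_pos: [0.5736, 0.278, 0.2242]
eef_rot: [-3.142, -0.0, 0.0]
force: [-0.9, 0.6, -0.6]
width: 0.007
clock: 5.2
eef_pos: [0.5736, 0.2779, 0.224]
eef_rot: [3.142, 0.0, 0.0]
force: [-0.1, -0.3, -0.2]
width: 0.005
```

```bash
python3 - <<'E'
from h import *
s=snap('wrist','w2');
s=snap('top','t2');s=snap('side','s2'); crop(s,100,100,300,260,4,'s2c')
E
python3 - <<'E'
from h import *
s=load('wrist')
# disc rim extents at z=.218
for u,v in [(127,205),(389,205),(259,86),(259,325)]: print(atz(s,u,v,.218).round(4))
print('knob?',atz(s,259,228,.254).round(4))
print('roofnuts',atz(s,65,40,.206).round(4),atz(s,465,132,.206).round(4))
s=load('side'); crop(s,100,100,300,260,4,'x')
s=load('top'); crop(s,135,95,275,240,5,'t2c')
E
```

```text
[0.4899 0.2885 0.218 ]
[0.6587 0.2884 0.218 ]
[0.5748 0.3605 0.218 ]
[0.5751 0.1963 0.218 ]
knob? [0.5746 0.2873 0.254 ]
roofnuts [0.4594 0.3878 0.206 ] [0.7075 0.3337 0.206 ]
```

```bash
python3 - <<'E'
from h import *
for n,pts in [('wrist',[(259,212),(259,225),(242,230),(256,240),(250,245),(263,250),(250,270),(263,270)]),('side',[(190,155),(190,165),(190,172),(190,178),(188,182),(192,182),(190,185)])]:
    s=load(n)
    for u,v in pts: print(n,u,v,depth(s,u,v).round(4),s['pixels'][v,u])
    print('tcp proj',proj(s,[[.5736,.278,.224],[.5736,.278,.243],[.5736,.278,.26]]).round(1).tolist())
    print('knob front top',proj(s,[[.5736,.294,.254],[.5736,.278,.254]]).round(1).tolist())
crop(load('wrist'),200,180,320,300,6,'w2c')
E
```

```text
wrist 259 212 [0.5747 0.2922 0.2424] [7 0 1]
wrist 259 225 [0.5746 0.2889 0.2536] [27 21 24]
wrist 242 230 [0.5656 0.2866 0.2548] [21 17 18]
wrist 256 240 [0.5731 0.3486 0.4032] [5 1 8]
wrist 250 245 [0.5703 0.2881 0.2762] [89 88 83]
wrist 263 250 [0.5761 0.2879 0.2809] [88 88 82]
wrist 250 270 [0.5707 0.2879 0.2982] [100  99  96]
wrist 263 270 [0.5758 0.2876 0.2977] [101 100  98]
tcp proj [[256.9, 223.6], [257.0, 235.8], [257.1, 249.1]]
knob front top [[257.1, 216.2], [257.1, 244.1]]
side 190 155 [0.5552 0.291  0.3167] [46 42 41]
side 190 165 [0.5679 0.2819 0.2794] [84 81 79]
side 190 172 [0.5638 0.2872 0.2626] [108 106 103]
side 190 178 [0.5638 0.2887 0.2454] [33 30 31]
side 188 182 [0.5688 0.292  0.2328] [104 101 101]
side 192 182 [0.5613 0.2849 0.2325] [79 76 73]
side 190 185 [0.5694 0.2853 0.2201] [161 157 152]
tcp proj [[190.8, 182.0], [190.4, 175.8], [190.0, 170.2]]
knob front top [[185.6, 174.7], [190.1, 172.2]]
```

```bash
python3 -m handwheel '0 0 0 0 0 0 1;0 0 0 0 0 0 1;0 0 0 0 0 0 1;0 0 0 0 0 0 1;0 0 0 0 0 0 1;0 0 0 0 0 0 1' 
python3 -c "
from h import *
s=snap('wrist','w3');s=snap('side','s3'); crop(s,140,120,240,220,6,'s3c')"
for i in 1 2 ; do python3 -m handwheel '0 0 0 0 0 0 0.5'; done
python3 -m handwheel '0 0 0 0 0 0 0.4;0 0 0 0 0 0 0.4' 
python3 -m handwheel '0 0 0 0 0 0 0.3;0 0 0 0 0 0 0.3'
```

```text
clock: 5.95
eef_pos: [0.5736, 0.2779, 0.224]
eef_rot: [3.142, -0.0, 0.0]
force: [0.7, -0.3, 0.6]
width: 0.991
clock: 6.15
eef_pos: [0.5736, 0.2779, 0.224]
eef_rot: [-3.142, -0.0, 0.0]
force: [-0.7, 0.1, -0.0]
width: 0.855
clock: 6.25
eef_pos: [0.5736, 0.2779, 0.224]
eef_rot: [3.142, 0.0, 0.0]
force: [-0.1, 0.4, -0.3]
width: 0.69
clock: 6.45
eef_pos: [0.5736, 0.2779, 0.224]
eef_rot: [-3.142, 0.0, 0.0]
force: [0.4, -0.8, -0.4]
width: 0.4
clock: 6.65
eef_pos: [0.5736, 0.2779, 0.224]
eef_rot: [-3.142, 0.0, 0.0]
force: [-0.1, 0.8, 0.2]
width: 0.305
```

```bash
python3 -c "
from h import *
s=snap('wrist'); crop(s,180,160,340,300,5,'w4c');s=snap('side','s4'); crop(s,140,120,240,220,6,'s4c')"
python3 - <<'E'
from h import *
s=load('side')
for u,v in [(193,170),(193,172),(194,173),(197,172),(183,166),(184,168),(190,174),(190,180),(190,182)]: print(u,v,depth(s,u,v).round(4),s['pixels'][v,u])
print(proj(s,[[.5736-.02,.278,.224],[.5736+.02,.278,.224],[.5736,.278,.254],[.5736,.278,.218]]))
w=load('wrist')
for u,v in [(217,240),(220,255),(299,240),(296,238),(226,245),(260,235)]: print('w',u,v,depth(w,u,v).round(4),w['pixels'][v,u])
T=w['view'];print('cam',-T[:3,:3].T@T[:3,3], status.read_state()['eef_pos'])
E
```

```text
193 170 [0.5507 0.2883 0.2742] [108 107 103]
193 172 [0.5526 0.2871 0.2671] [121 119 116]
194 173 [0.5555 0.2813 0.2603] [108 106 104]
197 172 [0.5556 0.2707 0.2584] [124 120 124]
183 166 [0.5883 0.2878 0.2713] [136 132 131]
184 168 [0.5813 0.291  0.2695] [60 59 58]
190 174 [0.5672 0.2846 0.2542] [41 39 38]
190 180 [0.5657 0.2874 0.238 ] [35 33 31]
190 182 [0.5646 0.2889 0.2331] [68 67 64]
[[196.20090933 184.73803144]
 [185.57805316 179.39359837]
 [190.14720202 172.20721257]
 [190.97440856 183.97550094]]
w 217 240 [0.5546 0.2883 0.2714] [91 88 85]
w 220 255 [0.5576 0.2878 0.2856] [87 89 83]
w 299 240 [0.6014 0.2645 0.2193] [151 147 152]
w 296 238 [0.5994 0.2659 0.2191] [141 135 138]
w 226 245 [0.5593 0.288  0.2762] [18 15 14]
w 260 235 [0.5752 0.284  0.2557] [20 16 16]
cam [0.57309304 0.34857494 0.40326741] [0.57358264 0.27792233 0.22401959]
```

```bash
python3 -m handwheel '0 0 0 0 0 0 0.8;0 0 0 0 0 0 0.8;0 0 0 0 0 0 0.8'
python3 -m handwheel '0 0 5 0 0 0 0.8;0 0 5 0 0 0 0.8;0 0 0 0 0 0 0.8'
python3 -m handwheel '0 0 5 0 0 0 0.8;0 0 5 0 0 0 0.8;0 0 0 0 0 0 0.8'
python3 -c "
from h import *
s=snap('wrist','w5');s=snap('side'); crop(s,140,120,240,220,6,'s5c')"
```

```text
clock: 7.05
eef_pos: [0.5736, 0.2779, 0.224]
eef_rot: [-3.142, -0.0, 0.0]
force: [1.1, -0.1, 0.5]
width: 0.794
clock: 7.35
eef_pos: [0.5728, 0.2777, 0.2124]
eef_rot: [3.141, 0.002, 0.0]
force: [0.5, 0.6, 1.0]
width: 0.799
clock: 7.65
eef_pos: [0.573, 0.2777, 0.2027]
eef_rot: [3.141, 0.002, 0.0]
force: [0.0, 0.4, -0.9]
width: 0.795
```

```bash
python3 -m handwheel '0 0 4 0 0 0 0.8;0 0 4 0 0 0 0.8;0 0 0 0 0 0 0;0 0 0 0 0 0 0;0 0 0 0 0 0 0;0 0 0 0 0 0 0;0 0 0 0 0 0 0;0 0 0 0 0 0 0' 60
python3 -c "
from h import *
s=snap('wrist');crop(s,180,160,340,300,5,'w6c');s=snap('side'); crop(s,140,120,240,220,6,'s6c')"
```

```text
clock: 8.55
eef_pos: [0.5738, 0.278, 0.1965]
eef_rot: [-3.141, -0.001, 0.0]
force: [1.1, -0.5, 1.3]
width: 0.357
```

```bash
python3 -m handwheel '0 0 -5 0 0 0 0;0 0 -10 0 0 0 0;0 0 -20 0 0 0 0;0 0 -25 0 0 0 0;0 0 -25 0 0 0 0;0 0 -15 0 0 0 0;0 0 0 0 0 0 0' 80
python3 -c "
from h import *
s=snap('side','s7');s=snap('wrist','w7')"
```

```text
clock: 9.35
eef_pos: [0.5746, 0.2783, 0.2992]
eef_rot: [-3.14, -0.005, 0.0]
force: [-0.3, -0.0, -2.8]
width: 0.346
```

```bash
python3 -m handwheel '5 20 0 0 0 0 0;9 40 0 0 0 0 0;9 46 0 0 0 0 0;9 46 0 0 0 0 0;9 46 0 0 0 0 0;9 46 0 0 0 0 0;9 46 0 0 0 0 0;9 46 0 0 0 0 0;3 32 0 0 0 0 0;0 0 0 0 0 0 0'
python3 -m handwheel '0 0 30 0 0 0 0;0 0 45 0 0 0 0;0 0 45 0 0 0 0;0 0 45 0 0 0 0;0 0 45 0 0 0 0;0 0 40 0 0 0 0;0 0 20 0 0 0 0;0 0 10 0 0 0 0;0 0 0 0 0 0 0'
python3 -c "
from h import *
s=snap('top','t8')
s=snap('side','s8')"
```

```text
clock: 10.45
eef_pos: [0.6437, -0.0948, 0.2924]
eef_rot: [3.141, 0.005, -0.005]
force: [0.6, 0.1, -4.7]
width: 0.349
clock: 11.35
eef_pos: [0.6425, -0.0889, 0.0132]
eef_rot: [-3.14, 0.005, 0.001]
force: [-0.1, 0.2, -3.2]
width: 0.343
```

```bash
python3 -m handwheel '0 0 6 0 0 0 0;0 0 5 0 0 0 0;0 0 0 0 0 0 0'
python3 -m handwheel '0 0 3 0 0 0 0;0 0 2 0 0 0 0;0 0 0 0 0 0 0'
```

```text
clock: 11.75
eef_pos: [0.6443, -0.09, 0.0048]
eef_rot: [-3.141, 0.001, 0.0]
force: [0.3, 0.1, -3.5]
width: 0.341
clock: 12.05
eef_pos: [0.6443, -0.09, -0.0004]
eef_rot: [-3.141, 0.001, 0.0]
force: [-0.5, -0.1, -4.3]
width: 0.342
```

```bash
python3 -m handwheel '0 0 1.5 0 0 0 0;0 0 0 0 0 0 0';python3 -m handwheel '0 0 1.5 0 0 0 0;0 0 0 0 0 0 0'
```

```text
clock: 12.25
eef_pos: [0.6446, -0.0901, -0.0016]
eef_rot: [-3.141, 0.0, 0.0]
force: [-0.5, -0.2, -4.2]
width: 0.349
clock: 12.45
eef_pos: [0.6445, -0.0901, -0.0032]
eef_rot: [-3.141, 0.0, 0.0]
force: [-0.6, -0.5, -4.5]
width: 0.345
```

```bash
python3 -m handwheel '0 0 1 0 0 0 0;0 0 0 0 0 0 0';python3 -m handwheel '0 0 1 0 0 0 0;0 0 0 0 0 0 0';python3 -m handwheel '0 0 0.7 0 0 0 0;0 0 0 0 0 0 0'
```

```text
clock: 12.65
eef_pos: [0.6445, -0.0901, -0.0041]
eef_rot: [-3.142, 0.0, 0.0]
force: [0.4, 0.2, -3.6]
width: 0.341
clock: 12.85
eef_pos: [0.6446, -0.0901, -0.0051]
eef_rot: [-3.142, 0.0, 0.0]
force: [-0.1, -0.9, -4.3]
width: 0.346
clock: 13.05
eef_pos: [0.6448, -0.0901, -0.0054]
eef_rot: [3.142, -0.0, 0.0]
force: [-0.1, -0.8, -1.6]
width: 0.344
```

```bash
python3 -m handwheel '0 0 0.5 0 0 0 0;0 0 0 0 0 0 0;0 0 0 0 0 0 0.8;0 0 0 0 0 0 0.8;0 0 0 0 0 0 0.8;0 0 0 0 0 0 0.8' 
python3 -m handwheel '0 0 -20 0 0 0 0.8;0 0 -40 0 0 0 0.8;0 0 -50 0 0 0 0.8;0 0 -50 0 0 0 0.8;0 0 -50 0 0 0 0.8;0 0 -50 0 0 0 0.8;0 0 -50 0 0 0 1;0 0 -50 0 0 0 1;0 0 0 0 0 0 1'
python3 -c "
from h import *
s=snap('wrist','w9');s=snap('side','s9')
print(status.read_state()['eef_pos'])"
```

```text
clock: 13.65
eef_pos: [0.6451, -0.0902, -0.0059]
eef_rot: [3.141, -0.001, 0.0]
force: [-0.3, -0.3, 0.4]
width: 0.8
clock: 14.55
eef_pos: [0.6475, -0.0909, 0.3654]
eef_rot: [3.136, -0.018, 0.0]
force: [1.1, 0.3, 1.6]
width: 0.999
[ 0.64531256 -0.09023895  0.35634726]
```

```bash
python3 - <<'E'
from h import *
s=load('wrist')
print('knob',atz(s,250.5,151.5,.052).round(4))
for u,v in [(89,127),(172,108),(201,219),(125,235)]: print('tray',atz(s,u,v,.018).round(4))
print('dish',atz(s,145,215,.014).round(4))
crop(s,100,240,280,330,4,'w9c')
E
```

```text
knob [ 0.6436 -0.0906  0.052 ]
tray [ 0.3707 -0.0527  0.018 ]
tray [ 0.5135 -0.0226  0.018 ]
tray [ 0.5514 -0.2199  0.018 ]
tray [ 0.4071 -0.251   0.018 ]
dish [ 0.4474 -0.2128  0.014 ]
```

```bash
python3 -m handwheel '-10 -45 0 0 0 0 1;-10 -45 0 0 0 0 1;-10 -45 0 0 0 0 1;-10 -45 0 0 0 0 1;-10 -45 0 0 0 0 1;-10 -45 0 0 0 0 1;-10 -20 0 0 0 0 1;0 0 0 0 0 0 1;0 0 0 0 0 0 1'
python3 -c "
from h import *
s=snap('wrist','w10');crop(s,180,40,380,180,4,'w10c')
print(status.read_state()['eef_pos'])"
```

```text
clock: 15.55
eef_pos: [0.574, 0.1999, 0.3515]
eef_rot: [3.14, 0.003, 0.001]
force: [-0.1, -1.1, -0.8]
width: 0.998
[0.57437302 0.19920451 0.35187585]
```

```bash
python3 - <<'E'
from h import *
s=load('wrist')
P=[atz(s,180+u/4-.4,40+v/4-.4,.191) for u,v in [(249,161),(417,222),(279,343)]]
for (u,v),p in zip([(249,161),(417,222),(279,343)],P): print(p.round(4),depth(s,180+u/4,40+v/4).round(4))
c=np.mean(P,0);print('c',c)
for p in P: d=p-c; print(np.hypot(*d[:2]).round(4),np.degrees(np.arctan2(d[1],d[0])))
# fingertips
w=s
crop(s,100,240,400,384,2.6,'w10f')
E
```

```text
[0.558  0.2983 0.191 ] [0.5586 0.2977 0.1937]
[0.6025 0.283  0.191 ] [0.6029 0.2826 0.192 ]
[0.5656 0.2515 0.191 ] [0.5661 0.2512 0.1919]
c [0.575387   0.27760975 0.191     ]
0.027 130.03631002805807
0.0277 11.253101559600067
0.0278 -110.52516557169962
```

```bash
python3 -m handwheel '-4.4 -26 0 0 0 0 0.6;-4.4 -26 0 0 0 0 0.6;0 0 30 0 0 6.83 0.6;0 0 30 0 0 6.83 0.6;0 0 30 0 0 6.83 0.6;0 0 30 0 0 0 0.6;0 0 20 0 0 0 0.6;0 0 0 0 0 0 0.6;0 0 0 0 0 0 0.6'
python3 -c "
from h import *
s=snap('wrist','w11');s=snap('side');crop(s,120,100,280,260,4,'s11c')
print(status.read_state()['eef_pos'])"
```

```text
clock: 16.5
eef_pos: [0.5662, 0.2507, 0.2136]
eef_rot: [3.141, 0.001, -0.359]
force: [-0.7, -0.4, 0.9]
width: 0.6
[0.56710524 0.25149636 0.21577348]
```

```bash
python3 -m handwheel '0 0 30 0 0 0 0.6;0 0 30 0 0 0 0.6;0 0 20 0 0 0 0.6;0 0 15 0 0 0 0.6;0 0 0 0 0 0 0.6;0 0 0 0 0 0 0.6'
python3 -c "
from h import *
s=snap('wrist','w12');s=snap('side');crop(s,120,100,280,260,4,'s12c')
print(status.read_state()['eef_pos'])"
```

```text
clock: 17.2
eef_pos: [0.5668, 0.2521, 0.1203]
eef_rot: [-3.14, -0.002, -0.357]
force: [0.2, -0.4, 0.1]
width: 0.599
[0.5672245  0.25228575 0.12106446]
```

```bash
python3 -m handwheel '0 0 3 0 0 0 0.6;0 0 0 0 0 0 0;0 0 0 0 0 0 0;0 0 0 0 0 0 0;0 0 0 0 0 0 0;0 0 0 0 0 0 0' 30
python3 -m handwheel '0 0 -3 0 0 0 0;0 0 -10 0 0 0 0;0 0 -25 0 0 0 0;0 0 -40 0 0 0 0;0 0 -40 0 0 0 0;0 0 -30 0 0 0 0;0 0 0 0 0 0 0'
python3 -c "
from h import *
s=snap('wrist','w13');s=snap('side');crop(s,120,60,280,220,4,'s13c')
print(status.read_state()['eef_pos'])"
```

```text
clock: 17.9
eef_pos: [0.566, 0.252, 0.1162]
eef_rot: [-3.141, -0.0, -0.357]
force: [-0.1, 0.2, 2.5]
width: 0.283
clock: 18.6
eef_pos: [0.5686, 0.2527, 0.2715]
eef_rot: [-3.135, -0.01, -0.357]
force: [0.5, 0.4, -0.0]
width: 0.284
[0.56594666 0.25197179 0.26474353]
```

```bash
python3 -m handwheel '0 0 -5 0 0 -6.83 0;0 0 0 0 0 -6.83 0;0 0 0 0 0 -6.83 0;-5 25 0 0 0 0 0;-9 46 0 0 0 0 0;-9 46 0 0 0 0 0;-9 46 0 0 0 0 0;-9 46 0 0 0 0 0;-9 46 0 0 0 0 0;-9 46 0 0 0 0 0'
python3 -m handwheel '-9 46 0 0 0 0 0;-9 46 0 0 0 0 0;-5 22 0 0 0 0 0;0 0 20 0 0 0 0;0 0 40 0 0 0 0;0 0 40 0 0 0 0;0 0 40 0 0 0 0;0 0 40 0 0 0 0;0 0 20 0 0 0 0;0 0 0 0 0 0 0'
python3 -c "
from h import *
s=snap('wrist','w14');
print(status.read_state()['eef_pos'])"
```

```text
clock: 19.7
eef_pos: [0.5049, -0.0504, 0.2661]
eef_rot: [-3.14, 0.004, 0.0]
force: [0.1, 0.2, -0.8]
width: 0.285
clock: 20.7
eef_pos: [0.4791, -0.1604, 0.0627]
eef_rot: [-3.135, 0.011, 0.0]
force: [-0.2, 0.1, -0.6]
width: 0.283
[ 0.48117118 -0.16159322  0.06549745]
```

```bash
python3 - <<'E'
from h import *
s=load('wrist')
for p in [(220,100),(180,90),(230,180),(60,200),(340,230)]: print(p,depth(s,*p).round(4))
for u,v in [(95,48),(303,2),(341,272),(168,288)]: print(atz(s,u,v,.018).round(4))
print('dish',atz(s,215,253,.014))
E
```

```text
(220, 100) [ 0.4511 -0.084   0.0057]
(180, 90) [ 0.4215 -0.0767  0.0056]
(230, 180) [ 0.4571 -0.1451  0.0057]
(60, 200) [ 0.3133 -0.1632  0.0025]
(340, 230) [ 0.5491 -0.1893  0.0022]
[ 0.3679 -0.0497  0.018 ]
[ 0.5088 -0.023   0.018 ]
[ 0.5484 -0.2202  0.018 ]
[ 0.4032 -0.2363  0.018 ]
dish [ 0.44388527 -0.20531302  0.014     ]
```

```bash
python3 -m handwheel '0 0 30 0 0 0 0;0 0 25 0 0 0 0;0 0 15 0 0 0 0;0 0 5 0 0 0 0;0 0 0 0 0 0 0'
for i in 1; do python3 -m handwheel '0 0 2 0 0 0 0;0 0 2 0 0 0 0;0 0 0 0 0 0 0'; done
```

```text
clock: 21.25
eef_pos: [0.4842, -0.1633, -0.0057]
eef_rot: [3.141, -0.0, 0.0]
force: [-0.1, 0.7, -0.5]
width: 0.284
clock: 21.55
eef_pos: [0.4843, -0.1634, -0.0095]
eef_rot: [3.141, -0.001, 0.0]
force: [-0.3, -0.7, -0.3]
width: 0.283
```

```bash
python3 -m handwheel '0 0 2 0 0 0 0;0 0 1.5 0 0 0 0;0 0 0 0 0 0 0'
python3 -m handwheel '0 0 1 0 0 0 0;0 0 0 0 0 0 0'
python3 -m handwheel '0 0 0.7 0 0 0 0;0 0 0 0 0 0 0'
python3 -m handwheel '0 0 0.7 0 0 0 0;0 0 0 0 0 0 0'
```

```text
clock: 21.85
eef_pos: [0.4836, -0.163, -0.0139]
eef_rot: [-3.141, 0.0, 0.0]
force: [0.5, -0.4, -0.5]
width: 0.285
clock: 22.05
eef_pos: [0.4838, -0.163, -0.0148]
eef_rot: [-3.141, 0.0, 0.0]
force: [0.3, 0.1, -0.0]
width: 0.284
clock: 22.25
eef_pos: [0.4838, -0.1631, -0.0155]
eef_rot: [-3.142, 0.0, 0.0]
force: [0.4, 0.3, -0.9]
width: 0.286
clock: 22.45
eef_pos: [0.484, -0.1632, -0.0158]
eef_rot: [-3.142, 0.0, 0.0]
force: [-1.0, 0.5, 2.7]
width: 0.282
```

```bash
python3 -m handwheel '0 0 0 0 0 0 0.5;0 0 0 0 0 0 0.5;0 0 0 0 0 0 0.5;0 0 -10 0 0 0 0.5;0 0 -30 0 0 0 0.5;0 0 -45 0 0 0 0.5;0 0 -50 0 0 0 0.5;0 0 -50 0 0 0 0.5;0 0 -50 0 0 0 0.5;0 0 -50 0 0 0 0.5' 
python3 -m handwheel '0 0 -15 0 0 0 0.6;0 0 0 0 0 0 0.6'
python3 -c "
from h import *
s=snap('wrist','w15');
print(status.read_state()['eef_pos'])"
```

```text
clock: 23.45
eef_pos: [0.4834, -0.1628, 0.2719]
eef_rot: [3.141, -0.001, 0.0]
force: [0.5, -0.2, -0.2]
width: 0.499
clock: 23.65
eef_pos: [0.4852, -0.1639, 0.2884]
eef_rot: [3.138, -0.007, 0.0]
force: [0.7, -0.6, 0.1]
width: 0.602
[ 0.48402771 -0.16318913  0.28488167]
```

```bash
python3 -m handwheel '7.4 -46.1 0 0 0 0 0.6;7.4 -46.1 0 0 0 0 0.6;7.4 -46.1 0 0 0 0 0.6;7.4 -46.1 0 0 0 0 0.6;7.4 -46.1 0 0 0 0 0.6;7.4 -46.1 0 0 0 0 0.6;7.4 -46.1 0 0 0 0 0.6;7.4 -46.1 0 0 0 0 0.6;7.4 -46.1 0 0 0 0 0.6;7.4 -46.1 0 0 0 0 0.6'
python3 -m handwheel '0 0 15 0 0 -8 0.6;0 0 15 0 0 -8 0.6;0 0 15 0 0 -8 0.6;0 0 15 0 0 -8 0.6;0 0 9 0 0 -8 0.6;0 0 0 0 0 0 0.6;0 0 0 0 0 0 0.6'
python3 -c "
from h import *
s=snap('wrist','w16');
print(status.read_state()['eef_pos'])"
```

```text
clock: 24.7
eef_pos: [0.5562, 0.2994, 0.2796]
eef_rot: [3.139, 0.006, 0.0]
force: [1.3, -1.3, 0.3]
width: 0.598
clock: 25.4
eef_pos: [0.5566, 0.2975, 0.2123]
eef_rot: [-3.14, 0.004, 0.695]
force: [0.5, -0.1, 0.7]
width: 0.601
[0.55722369 0.29766788 0.21363979]
```

```bash
python3 -m handwheel '2 0 30 0 0 0 0.6;0 0 30 0 0 0 0.6;0 0 20 0 0 0 0.6;0 0 15 0 0 0 0.6;0 0 2 0 0 0 0.6;0 0 0 0 0 0 0.6'
python3 -c "
from h import *
s=snap('wrist','w17');
print(status.read_state()['eef_pos'])"
```

```text
clock: 26.05
eef_pos: [0.5596, 0.2993, 0.1183]
eef_rot: [3.141, -0.0, 0.698]
force: [0.2, 0.7, 0.2]
width: 0.605
[0.56017893 0.29948212 0.11931046]
```

```bash
python3 -m handwheel '0 0 0 0 0 0 0;0 0 0 0 0 0 0;0 0 0 0 0 0 0;0 0 0 0 0 0 0;0 0 0 0 0 0 0' 30
python3 -m handwheel '0 0 -3 0 0 0 0;0 0 -10 0 0 0 0;0 0 -25 0 0 0 0;0 0 -40 0 0 0 0;0 0 -40 0 0 0 0;0 0 -30 0 0 0 0;0 0 -5 0 0 0 0'
python3 -m handwheel '0 0 0 0 0 8 0;0 0 0 0 0 8 0;0 0 0 0 0 8 0;0 0 0 0 0 8 0;0 0 0 0 0 8 0;0 0 0 0 0 0 0'
python3 -c "
from h import *
s=snap('wrist','w18');
print(status.read_state()['eef_pos'])"
```

```text
clock: 26.6
eef_pos: [0.5603, 0.2995, 0.1197]
eef_rot: [3.141, -0.003, 0.698]
force: [-0.2, -0.8, 5.8]
width: 0.278
clock: 27.3
eef_pos: [0.5612, 0.2999, 0.277]
eef_rot: [3.138, -0.009, 0.698]
force: [0.0, -0.4, 0.3]
width: 0.286
clock: 27.9
eef_pos: [0.5585, 0.2989, 0.2688]
eef_rot: [3.14, 0.003, 0.0]
force: [0.1, 0.2, -1.3]
width: 0.281
[0.55857714 0.29896679 0.26908872]
```

```bash
python3 -m handwheel '-5 25 0 0 0 0 0;-9 46 0 0 0 0 0;-9 46 0 0 0 0 0;-9 46 0 0 0 0 0;-9 46 0 0 0 0 0;-9 46 0 0 0 0 0;-9 46 0 0 0 0 0;-9 46 0 0 0 0 0;-9 46 0 0 0 0 0;-6 25 0 0 0 0 0'
python3 -m handwheel '0 0 20 0 0 0 0;0 0 40 0 0 0 0;0 0 40 0 0 0 0;0 0 40 0 0 0 0;0 0 40 0 0 0 0;0 0 40 0 0 0 0;0 0 30 0 0 0 0;0 0 15 0 0 0 0;0 0 5 0 0 0 0;0 0 0 0 0 0 0'
python3 -c "
from h import *
s=snap('wrist','w19');
print(status.read_state()['eef_pos'])"
```

```text
clock: 28.95
eef_pos: [0.4752, -0.1216, 0.2703]
eef_rot: [3.141, 0.001, 0.001]
force: [0.6, 1.3, -0.8]
width: 0.286
clock: 29.95
eef_pos: [0.4757, -0.1185, 0.0002]
eef_rot: [-3.141, 0.002, 0.002]
force: [0.4, 0.3, -0.9]
width: 0.282
[ 0.47666401 -0.1189343   0.00125531]
```

```bash
python3 -m handwheel '0 0 4 0 0 0 0;0 0 3 0 0 0 0;0 0 2 0 0 0 0;0 0 0 0 0 0 0'
python3 -m handwheel '0 0 1.5 0 0 0 0;0 0 0 0 0 0 0'
python3 -m handwheel '0 0 1 0 0 0 0;0 0 0 0 0 0 0'
python3 -m handwheel '0 0 0.7 0 0 0 0;0 0 0 0 0 0 0'
```

```text
clock: 30.4
eef_pos: [0.4764, -0.1188, -0.0081]
eef_rot: [3.142, -0.0, 0.0]
force: [-0.6, -0.4, -0.1]
width: 0.281
clock: 30.6
eef_pos: [0.4763, -0.1188, -0.0096]
eef_rot: [-3.142, 0.0, 0.0]
force: [0.3, 0.3, -0.5]
width: 0.287
clock: 30.8
eef_pos: [0.4763, -0.1188, -0.0107]
eef_rot: [-3.142, 0.0, 0.0]
force: [-0.5, -0.6, -0.2]
width: 0.283
clock: 31.0
eef_pos: [0.4764, -0.1188, -0.0113]
eef_rot: [-3.142, 0.0, 0.0]
force: [0.9, 0.3, -0.5]
width: 0.287
```

```bash
python3 -m handwheel '0 0 0.7 0 0 0 0;0 0 0 0 0 0 0'
python3 -m handwheel '0 0 0.7 0 0 0 0;0 0 0 0 0 0 0'
python3 -m handwheel '0 0 0.7 0 0 0 0;0 0 0 0 0 0 0'
```

```text
clock: 31.2
eef_pos: [0.4763, -0.1188, -0.0121]
eef_rot: [-3.141, 0.0, 0.0]
force: [-0.0, 0.4, -0.1]
width: 0.279
clock: 31.4
eef_pos: [0.4765, -0.1188, -0.0124]
eef_rot: [-3.142, 0.0, 0.0]
force: [-1.9, 0.7, 3.0]
width: 0.288
clock: 31.6
eef_pos: [0.4765, -0.1189, -0.0124]
eef_rot: [-3.141, 0.001, 0.0]
force: [-2.8, 0.8, 7.9]
width: 0.284
```

```bash
python3 -m handwheel '0 0 -0.7 0 0 0 0;0 0 0 0 0 0 0.5;0 0 0 0 0 0 0.5;0 0 0 0 0 0 0.5;0 0 -10 0 0 0 0.5;0 0 -30 0 0 0 0.5;0 0 -45 0 0 0 0.5;0 0 -50 0 0 0 0.5;0 0 -50 0 0 0 0.5;0 0 -50 0 0 0 0.5' 
python3 -m handwheel '0 0 -50 0 0 0 0.6;0 0 -15 0 0 0 0.6;14 -45 0 0 0 0 0.6;14 -45 0 0 0 0 0.6;14 -45 0 0 0 0 0.6;14 -45 0 0 0 0 0.6;14 -45 0 0 0 0 0.6;14 -45 0 0 0 0 0.6;14 -45 0 0 0 0 0.6;14 -45 0 0 0 0 0.6'
python3 -m handwheel '14 -42 0 0 0 0 0.6;0 0 15 0 0 7.9 0.6;0 0 15 0 0 7.9 0.6;0 0 15 0 0 7.9 0.6;0 0 15 0 0 7.9 0.6;0 0 9 0 0 7.9 0.6;0 0 0 0 0 7.9 0.6;0 0 0 0 0 7.9 0.6;0 0 0 0 0 7.9 0.6;0 0 0 0 0 7.9 0.6'
python3 -m handwheel '0 0 0 0 0 7.9 0.6;0 0 0 0 0 0 0.6'
python3 -c "
from h import *
s=snap('wrist','w20');
print(status.read_state()['eef_pos'])"
```

```text
clock: 32.6
eef_pos: [0.476, -0.1186, 0.2251]
eef_rot: [3.141, -0.001, 0.0]
force: [0.7, 0.1, 0.1]
width: 0.496
clock: 33.6
eef_pos: [0.5882, 0.2432, 0.287]
eef_rot: [3.141, 0.001, 0.0]
force: [1.4, -1.0, 0.2]
width: 0.6
clock: 34.6
eef_pos: [0.6018, 0.2831, 0.2178]
eef_rot: [3.14, 0.0, -1.246]
force: [0.4, -0.1, -0.6]
width: 0.593
clock: 34.8
eef_pos: [0.6019, 0.2831, 0.2179]
eef_rot: [3.141, -0.0, -1.378]
force: [0.1, 0.3, 0.2]
width: 0.605
[0.60197712 0.28308419 0.21794697]
```

```bash
python3 -m handwheel '0 0 30 0 0 0 0.6;0 0 30 0 0 0 0.6;0 0 25 0 0 0 0.6;0 0 13 0 0 0 0.6;0 0 3 0 0 0 0.6;0 0 0 0 0 0 0.6;0 0 0 0 0 0 0.6'
python3 -m handwheel '0 0 0 0 0 0 0;0 0 0 0 0 0 0;0 0 0 0 0 0 0;0 0 0 0 0 0 0;0 0 0 0 0 0 0' 30
python3 -m handwheel '0 0 -3 0 0 0 0;0 0 -10 0 0 0 0;0 0 -25 0 0 0 0;0 0 -40 0 0 0 0;0 0 -40 0 0 0 0;0 0 -30 0 0 0 0;0 0 -5 0 0 0 0'
python3 -m handwheel '0 0 0 0 0 -7.9 0;0 0 0 0 0 -7.9 0;0 0 0 0 0 -7.9 0;0 0 0 0 0 -7.9 0;0 0 0 0 0 -7.9 0;0 0 0 0 0 -7.9 0;0 0 0 0 0 -7.9 0;0 0 0 0 0 -7.9 0;0 0 0 0 0 -7.9 0;0 0 0 0 0 -7.9 0'
python3 -c "
from h import *
s=snap('wrist','w21');
print(status.read_state()['eef_pos'],status.read_state()['eef_rot'])"
```

```text
clock: 35.55
eef_pos: [0.6035, 0.2836, 0.1193]
eef_rot: [-3.138, 0.0, -1.378]
force: [0.7, 0.3, 0.9]
width: 0.597
clock: 36.05
eef_pos: [0.6032, 0.2835, 0.1189]
eef_rot: [-3.139, 0.0, -1.379]
force: [-0.6, 1.0, 6.1]
width: 0.283
clock: 36.75
eef_pos: [0.6042, 0.2838, 0.2764]
eef_rot: [-3.132, 0.001, -1.379]
force: [1.1, 1.2, 0.3]
width: 0.285
clock: 37.75
eef_pos: [0.6013, 0.2829, 0.2676]
eef_rot: [3.14, 0.004, 0.006]
force: [0.3, 0.6, -0.3]
width: 0.281
[0.60135649 0.28286939 0.26763492] [3.14046399 0.00393513 0.00939471]
```

```bash
python3 -m handwheel '-8 20 0 0 0 0 0;-16 42 0 0 0 0 0;-16 42 0 0 0 0 0;-16 42 0 0 0 0 0;-16 42 0 0 0 0 0;-16 42 0 0 0 0 0;-16 42 0 0 0 0 0;-16 42 0 0 0 0 0;-15 42 0 0 0 0 0;0 0 0 0 0 0 0'
python3 -m handwheel '0 0 20 0 0 0 0;0 0 40 0 0 0 0;0 0 40 0 0 0 0;0 0 40 0 0 0 0;0 0 40 0 0 0 0;0 0 40 0 0 0 0;0 0 30 0 0 0 0;0 0 15 0 0 0 0;0 0 6 0 0 0 0;0 0 0 0 0 0 0'
python3 -c "
from h import *
s=snap('wrist','w22');
print(status.read_state()['eef_pos'])"
```

```text
clock: 38.8
eef_pos: [0.4653, -0.0766, 0.2688]
eef_rot: [3.141, 0.003, -0.009]
force: [0.8, 1.1, -1.2]
width: 0.281
clock: 39.8
eef_pos: [0.4663, -0.0719, -0.0019]
eef_rot: [-3.14, 0.003, -0.0]
force: [0.3, 0.2, -0.2]
width: 0.289
[ 0.46737003 -0.07240477 -0.00077383]
```

```bash
python3 -m handwheel '0 0 4 0 0 0 0;0 0 3 0 0 0 0;0 0 1.5 0 0 0 0;0 0 0 0 0 0 0'
python3 -m handwheel '0 0 1 0 0 0 0;0 0 0 0 0 0 0'
python3 -m handwheel '0 0 0.7 0 0 0 0;0 0 0 0 0 0 0'
python3 -m handwheel '0 0 0.7 0 0 0 0;0 0 0 0 0 0 0'
```

```text
clock: 40.25
eef_pos: [0.4674, -0.0728, -0.0091]
eef_rot: [3.142, -0.0, 0.0]
force: [0.3, 0.1, -0.7]
width: 0.284
clock: 40.45
eef_pos: [0.4674, -0.0729, -0.0101]
eef_rot: [3.142, -0.0, 0.0]
force: [0.4, -0.8, -1.4]
width: 0.284
clock: 40.65
eef_pos: [0.4673, -0.0728, -0.0109]
eef_rot: [-3.142, 0.0, 0.0]
force: [-0.5, 0.2, -0.7]
width: 0.287
clock: 40.85
eef_pos: [0.4673, -0.0728, -0.0117]
eef_rot: [-3.141, 0.0, 0.0]
force: [1.2, 0.0, -0.6]
width: 0.283
```

```bash
python3 -m handwheel '0 0 0.6 0 0 0 0;0 0 0 0 0 0 0'
python3 -m handwheel '0 0 0.6 0 0 0 0;0 0 0 0 0 0 0'
```

```text
clock: 41.05
eef_pos: [0.4673, -0.0728, -0.0123]
eef_rot: [-3.142, 0.0, 0.0]
force: [-0.2, -0.3, -1.3]
width: 0.288
clock: 41.25
eef_pos: [0.4673, -0.0728, -0.0129]
eef_rot: [-3.142, 0.0, 0.0]
force: [-1.0, -0.7, -0.3]
width: 0.283
```

```bash
python3 -m handwheel '0 0 0.6 0 0 0 0;0 0 0 0 0 0 0'
python3 -m handwheel '0 0 0.5 0 0 0 0;0 0 0 0 0 0 0'
```

```text
clock: 41.45
eef_pos: [0.4674, -0.0728, -0.0131]
eef_rot: [-3.142, 0.0, 0.0]
force: [-1.7, 0.2, 2.2]
width: 0.289
clock: 41.65
eef_pos: [0.4675, -0.0729, -0.0131]
eef_rot: [-3.142, 0.001, 0.0]
force: [-2.5, 1.3, 6.7]
width: 0.282
```

```bash
python3 -m handwheel '0 0 -0.5 0 0 0 0;0 0 0 0 0 0 0.5;0 0 0 0 0 0 0.5;0 0 0 0 0 0 0.5;0 0 -10 0 0 0 0.5;0 0 -30 0 0 0 0.5;0 0 -45 0 0 0 0.5;0 0 -50 0 0 0 0.5;0 0 -50 0 0 0 0.5;0 0 -50 0 0 0 0.5' 
python3 -m handwheel '30 38 0 0 0 0 0.8;30 38 0 0 0 0 0.8;40 30 0 0 0 0 0.8;40 0 0 0 0 0 0.8;36 0 0 0 0 0 0.8;0 0 0 0 0 0 0.8;0 0 0 0 0 0 0.8'
python3 -c "
from h import *
s=snap('wrist','w23');
print(status.read_state()['eef_pos'])"
```

```text
clock: 42.65
eef_pos: [0.4669, -0.0726, 0.2244]
eef_rot: [3.141, -0.001, 0.0]
force: [0.9, -0.3, 0.4]
width: 0.498
clock: 43.35
eef_pos: [0.6434, -0.1786, 0.2212]
eef_rot: [-3.141, 0.001, 0.001]
force: [0.2, -0.9, -0.1]
width: 0.8
[ 0.64286746 -0.17858275  0.22166518]
```

```bash
python3 - <<'E'
from h import *
s=load('wrist')
print('knob',atz(s,258,92,.052).round(4))
E
```

```text
knob [ 0.6448 -0.0917  0.052 ]
```

```bash
python3 -m handwheel '1 -44 0 0 0 0 0.8;0.5 -44 0 0 0 0 0.8;0 0 30 0 0 0 0.8;0 0 45 0 0 0 0.8;0 0 45 0 0 0 0.8;0 0 45 0 0 0 0.8;0 0 30 0 0 0 0.8;0 0 0 0 0 0 0.8;0 0 0 0 0 0 0.8'
python3 -c "
from h import *
s=snap('wrist','w24');
print(status.read_state()['eef_pos'])"
```

```text
clock: 44.3
eef_pos: [0.6446, -0.0909, 0.0278]
eef_rot: [3.141, -0.0, -0.0]
force: [1.2, 0.0, 1.0]
width: 0.801
[ 0.64611962 -0.09134004  0.02952651]
```

```bash
python3 -m handwheel '0 0 15 0 0 0 0.8;0 0 12 0 0 0 0.8;0 0 6 0 0 0 0.8;0 0 0 0 0 0 0.8;0 0 0 0 0 0 0;0 0 0 0 0 0 0;0 0 0 0 0 0 0;0 0 0 0 0 0 0;0 0 0 0 0 0 0;0 0 0 0 0 0 0' 80
python3 -c "
from h import *
s=snap('wrist');crop(s,180,160,340,300,5,'w25c');
print(status.read_state())"
```

```text
clock: 45.35
eef_pos: [0.6454, -0.0909, -0.0054]
eef_rot: [3.141, -0.001, 0.0]
force: [-1.0, -0.0, 4.6]
width: 0.345
{'clock': 45.4, 'qpos': array([-2.95390591e-01,  4.59643477e-01,  1.75058149e+00, -1.18481701e-04,
        9.30506021e-01, -2.95638637e-01]), 'dq': array([ 0.00028979,  0.00151615, -0.00062663, -0.0002539 , -0.00062902,
       -0.00155116]), 'effort': array([-5.84217673e-02, -3.88416553e+01, -2.27380049e+01,  6.89844950e-02,
       -5.07685561e-01,  7.86518329e-03]), 'eef_pos': array([ 0.64535332, -0.09093674, -0.00544071]), 'eef_rot': array([ 3.14125066e+00, -7.96584689e-04,  3.18925351e-04]), 'force': array([-1.26891766,  0.33601814,  6.14470492]), 'moment': array([ 0.01947232,  0.38154719, -0.09852017]), 'width': 0.3476960504557791}
```

```bash
python3 -m handwheel '0 0 -3 0 0 0 0;0 0 -12 0 0 0 0;0 0 -30 0 0 0 0;0 0 -45 0 0 0 0;0 0 -45 0 0 0 0;0 0 -45 0 0 0 0;0 0 -45 0 0 0 0;0 0 -45 0 0 0 0;0 0 -30 0 0 0 0;0 0 -10 0 0 0 0'
python3 -m handwheel '-4 -20 0 0 0 0 0;-9 -45 0 0 0 0 0;-9 -45 0 0 0 0 0;-9 -45 0 0 0 0 0;-9 -45 0 0 0 0 0;-9 -45 0 0 0 0 0;-9 -45 0 0 0 0 0;-9 -45 0 0 0 0 0;-4.5 -33 0 0 0 0 0;0 0 0 0 0 0 0'
python3 -m handwheel '0 0 20 0 0 0 0;0 0 30 0 0 0 0;0 0 20 0 0 0 0;0 0 0 0 0 0 0;0 0 0 0 0 0 0'
python3 -c "
from h import *
s=snap('side','s26');s=snap('wrist','w26')
print(status.read_state()['eef_pos'])"
```

```text
clock: 46.4
eef_pos: [0.6461, -0.0911, 0.3087]
eef_rot: [3.14, -0.007, 0.0]
force: [0.1, 0.5, -3.0]
width: 0.344
clock: 47.4
eef_pos: [0.5698, 0.282, 0.2994]
eef_rot: [-3.141, 0.007, 0.006]
force: [0.1, -1.3, -4.2]
width: 0.35
clock: 47.9
eef_pos: [0.5722, 0.2768, 0.2316]
eef_rot: [3.14, 0.004, 0.0]
force: [0.1, 0.5, -3.8]
width: 0.347
[0.57380365 0.27726867 0.23479337]
```

```bash
python3 -m handwheel '0 0 12 0 0 0 0;0 0 10 0 0 0 0;0 0 6 0 0 0 0;0 0 4 0 0 0 0;0 0 0 0 0 0 0'
python3 -m handwheel '0 0 2 0 0 0 0;0 0 1 0 0 0 0;0 0 0 0 0 0 0'
python3 -m handwheel '0 0 1 0 0 0 0;0 0 0 0 0 0 0'
python3 -m handwheel '0 0 1 0 0 0 0;0 0 0 0 0 0 0'
```

```text
clock: 48.5
eef_pos: [0.5728, 0.277, 0.2004]
eef_rot: [3.141, 0.002, 0.0]
force: [-0.4, 0.6, -4.5]
width: 0.343
clock: 48.8
eef_pos: [0.5734, 0.2772, 0.1988]
eef_rot: [-3.142, -0.0, 0.0]
force: [-0.3, 0.5, -3.7]
width: 0.349
clock: 49.0
eef_pos: [0.5733, 0.2772, 0.1977]
eef_rot: [-3.142, -0.0, 0.0]
force: [0.6, 0.4, -4.4]
width: 0.347
clock: 49.2
eef_pos: [0.5733, 0.2772, 0.1966]
eef_rot: [-3.142, -0.0, 0.0]
force: [0.3, -0.1, -4.0]
width: 0.347
```

```bash
python3 -m handwheel '0 0 0.7 0 0 0 0;0 0 0 0 0 0 0'
python3 -m handwheel '0 0 0.7 0 0 0 0;0 0 0 0 0 0 0'
python3 -m handwheel '0 0 0.5 0 0 0 0;0 0 0 0 0 0 0'
```

```text
clock: 49.4
eef_pos: [0.5733, 0.2772, 0.1966]
eef_rot: [-3.142, -0.0, 0.0]
force: [-1.8, -1.3, -0.8]
width: 0.343
clock: 49.6
eef_pos: [0.5734, 0.2772, 0.1966]
eef_rot: [-3.142, -0.0, 0.0]
force: [-2.4, -1.2, 3.5]
width: 0.348
clock: 49.8
eef_pos: [0.5734, 0.2772, 0.1965]
eef_rot: [-3.141, -0.001, 0.0]
force: [-4.7, -1.8, 5.0]
width: 0.346
```

```bash
python3 -m handwheel '0 0 -0.5 0 0 0 0;0 0 0 0 0 0 0.8;0 0 0 0 0 0 0.8;0 0 0 0 0 0 0.8;0 0 -20 0 0 0 0.8;0 0 -40 0 0 0 0.8;0 0 -40 0 0 0 0.8;-10 20 0 0 0 0 0.8;-20 40 0 0 0 0 0.8;0 0 0 0 0 0 0.8'
python3 -m handwheel '-20 40 0 0 0 0 0.8;-20 40 0 0 0 0 0.8;-20 40 0 0 0 0 0.8;-10 10 0 0 0 0 0.6;0 0 0 0 0 0 0.6;0 0 0 0 0 0 0.6'
python3 -c "
from h import *
s=snap('wrist','w27');s=snap('top');crop(s,135,95,275,240,5,'t27c');
print(status.read_state()['eef_pos'])"
```

```text
clock: 50.8
eef_pos: [0.5418, 0.2145, 0.2946]
eef_rot: [3.14, 0.001, -0.002]
force: [-0.8, 0.2, 0.5]
width: 0.798
clock: 51.4
eef_pos: [0.474, 0.0878, 0.2955]
eef_rot: [-3.141, -0.001, 0.0]
force: [0.1, 0.4, 0.3]
width: 0.599
[0.47401215 0.08814377 0.29522689]
```

```bash
python3 -c "
from h import *
s=load('wrist');crop(s,205,55,295,140,7,'w27c')"
python3 - <<'E'
from h import *
s=load('wrist')
def P(u,v,z): return atz(s,205+u/7-.43,55+v/7-.43,z)
H=np.array([P(u,v,.241) for u,v in [(258,143),(425,175),(474,335),(370,468),(208,438),(152,275)]])
c=H.mean(0); print('nut',c.round(4))
a=[np.degrees(np.arctan2(*(h-c)[[1,0]])) for h in H]; r=[np.hypot(*(h-c)[:2]) for h in H]; print(np.round(a,1),np.round(r,4))
off=[(x%60) for x in a]; print('corner mod60',np.round(off,1))
m0,m1=P(333,318,.244),P(415,355,.244)
print('mark',(m0-c).round(4),(m1-c).round(4),np.degrees(np.arctan2(*(m1-m0)[[1,0]])))
for z in (.2,.206,.21):
    f0,f1=P(247,88,z),P(262,140,z)
    print(z,(f0-c).round(4),(f1-c).round(4),np.degrees(np.arctan2(*(f0-f1)[[1,0]])),np.degrees(np.arctan2(*(f0-c)[[1,0]])),np.degrees(np.arctan2(*(f1-c)[[1,0]])))
print(status.read_state()['moment'])
E
```

```text
nut [0.4688 0.1648 0.241 ]
[ 109.4   48.6   -9.5  -70.5 -130.8  169.1] [0.0172 0.0174 0.017  0.0174 0.0175 0.0173]
corner mod60 [49.4 48.6 50.5 49.5 49.2 49.1]
mark [ 0.002  -0.0011  0.003 ] [ 0.0105 -0.0048  0.003 ] -23.439446414070463
0.2 [-0.0087  0.0264 -0.041 ] [-0.007   0.0205 -0.041 ] 106.39692745526285 108.30467257585488 108.84288073823413
0.206 [-0.0084  0.0257 -0.035 ] [-0.0067  0.0199 -0.035 ] 106.39692745526281 108.2039687924339 108.71780785450905
0.21 [-0.0082  0.0252 -0.031 ] [-0.0066  0.0195 -0.031 ] 106.39692745526293 108.13357027469617 108.63011272436967
[-0.02075306 -0.02311544 -0.01019218]
```

```bash
python3 -m handwheel '-2.6 -38.3 0 0 0 0 0.6;-2.6 -38.3 0 0 0 0 0.6;0 0 0 0 0 -8.2 0.6;0 0 0 0 0 -8.2 0.6;0 0 0 0 0 -8.2 0.6;0 0 0 0 0 -8.2 0.6;0 0 0 0 0 -8.2 0.6;0 0 0 0 0 -8.2 0.6;0 0 0 0 0 -8.2 0.6;0 0 0 0 0 -8.2 0.6'
python3 -m handwheel '0 0 0 0 0 -8.2 0.6;0 0 0 0 0 -8.2 0.6;0 0 0 0 0 -8.2 0.6;0 0 0 0 0 -8.2 0.6;0 0 0 0 0 -8.2 0.6;0 0 0 0 0 -8.2 0.6;0 0 0 0 0 -8.2 0.6;0 0 0 0 0 -8.2 0.6;0 0 0 0 0 -8.2 0.6;0 0 0 0 0 0 0.6'
python3 -m handwheel '0 0 20 0 0 0 0.6;0 0 20 0 0 0 0.6;0 0 0 0 0 0 0.6;0 0 0 0 0 0 0.6'
python3 -c "
from h import *
s=snap('wrist','w28');s=snap('side');crop(s,180,100,320,240,4,'s28c')
print(status.read_state())"
```

```text
clock: 52.5
eef_pos: [0.4685, 0.1651, 0.2949]
eef_rot: [-3.141, -0.0, 1.153]
force: [0.2, 0.1, -0.3]
width: 0.602
clock: 53.5
eef_pos: [0.4684, 0.1649, 0.2949]
eef_rot: [-3.141, -0.001, 2.435]
force: [1.4, -0.5, -0.8]
width: 0.599
clock: 53.9
eef_pos: [0.4682, 0.1643, 0.2552]
eef_rot: [-3.141, -0.001, 2.432]
force: [0.3, 0.5, -0.1]
width: 0.599
{'clock': 54.0, 'qpos': array([ 1.32185279e-01, -1.59880212e-01,  1.93527368e+00,  9.77107189e-05,
        1.36421474e+00, -2.30043736e+00]), 'dq': array([-0.00452738, -0.00683978, -0.00246226,  0.00018712, -0.00161147,
       -0.00403017]), 'effort': array([ 3.02155525e-02, -2.31958705e+01, -2.95406270e+01,  1.37691619e-03,
        3.99457145e-03,  6.42454586e-03]), 'eef_pos': array([0.46886753, 0.16415633, 0.25656397]), 'eef_rot': array([3.14004964e+00, 1.25151870e-03, 2.43260172e+00]), 'force': array([-0.36686306,  0.14435136,  0.57019277]), 'moment': array([ 0.02139919,  0.00093793, -0.05074229]), 'width': 0.6011681341193089}
```

```bash
python3 -m handwheel '0 0 25 0 0 0 0.6;0 0 20 0 0 0 0.6;0 0 15 0 0 0 0.6;0 0 6 0 0 0 0.6;0 0 0 0 0 0 0.6;0 0 0 0 0 0 0.6'
python3 -c "
from h import *
s=snap('wrist','w29');s=snap('side');crop(s,200,120,300,220,6,'s29c')
print(status.read_state())"
```

```text
clock: 54.6
eef_pos: [0.4689, 0.1639, 0.1904]
eef_rot: [3.14, 0.001, 2.433]
force: [-0.0, 0.1, 1.0]
width: 0.599
{'clock': 54.7, 'qpos': array([ 1.31684692e-01, -1.10918872e-01,  2.01240517e+00, -1.28552515e-05,
        1.23769631e+00, -2.30143415e+00]), 'dq': array([-0.0009453 , -0.00115549,  0.00130931,  0.00040076, -0.00182162,
       -0.00040632]), 'effort': array([-1.47746399e-03, -2.42582417e+01, -2.86958992e+01, -9.02548231e-05,
       -7.68539212e-04,  5.12721945e-04]), 'eef_pos': array([0.46898218, 0.16389497, 0.19060636]), 'eef_rot': array([3.13980589e+00, 1.61738216e-03, 2.43312159e+00]), 'force': array([ 0.14438979, -0.6019569 , -0.21375333]), 'moment': array([-0.00497102,  0.00487991,  0.05970352]), 'width': 0.596102176732331}
```

```bash
cat > m.py <<'E'
from h import *
s=status.read_state()
p=s['eef_rot'][2]; f=s['force']
fx=f[0]*np.cos(p)+f[1]*np.sin(p); fy=f[0]*np.sin(p)-f[1]*np.cos(p)
print('yaw %.2f pos %s ftool %.1f %.1f fz %.1f mz %.3f m %s w %.3f q6 %.2f'%(np.degrees(p),s['eef_pos'].round(4),fx,fy,f[2],s['moment'][2],s['moment'].round(2),s['width'],s['qpos'][5]))
E
python3 m.py
python3 -m handwheel '0 0 0 0 0 0 0.3;0 0 0 0 0 0 0;0 0 0 0 0 0 0;0 0 0 0 0 0 0;0 0 0 0 0 0 0' 50
python3 m.py
```

```text
yaw 139.41 pos [0.469  0.1639 0.1906] ftool -0.5 -0.4 fz -0.2 mz 0.060 m [-0.    0.    0.06] w 0.596 q6 -2.30
clock: 55.2
eef_pos: [0.4681, 0.1643, 0.1903]
eef_rot: [3.141, -0.0, 2.433]
force: [-3.6, 2.6, 6.2]
width: 0.339
yaw 139.42 pos [0.4681 0.1643 0.1903] ftool 4.5 -0.4 fz 6.2 mz 0.064 m [0.27 0.56 0.06] w 0.339 q6 -2.30
```

```bash
python3 -m handwheel '0.7 0 -0.5 0 0 0 0;0 0 0 0 0 4 0;0 0 0 0 0 6 0;0 0 0 0 0 6 0;0 0 0 0 0 0 0'; python3 m.py
python3 -m handwheel '0 0 0 0 0 6 0;0 0 0 0 0 6 0;0 0 0 0 0 6 0;0 0 0 0 0 6 0;0 0 0 0 0 0 0'; python3 m.py
```

```text
clock: 55.7
eef_pos: [0.4677, 0.1647, 0.1904]
eef_rot: [3.141, -0.001, 2.154]
force: [-2.8, 1.3, 6.0]
width: 0.338
yaw 123.41 pos [0.4677 0.1647 0.1904] ftool 2.7 -1.6 fz 6.0 mz -0.063 m [ 0.34  0.46 -0.06] w 0.338 q6 -2.02
clock: 56.2
eef_pos: [0.4673, 0.1655, 0.1904]
eef_rot: [3.141, -0.003, 1.736]
force: [-4.0, 5.6, 5.4]
width: 0.336
yaw 99.44 pos [0.4673 0.1655 0.1904] ftool 6.2 -3.0 fz 5.4 mz -0.012 m [ 0.65  0.57 -0.01] w 0.336 q6 -1.60
```

```bash
python3 -m handwheel '1 -0.5 0 0 0 0 0;0 0 0 0 0 7 0;0 0 0 0 0 7 0;0 0 0 0 0 7 0;0 0 0 0 0 7 0;0 0 0 0 0 0 0'; python3 m.py
python3 -c "
from h import *
s=snap('wrist','w30');crop(s,180,180,340,320,5,'w30c')"
```

```text
clock: 56.8
eef_pos: [0.4674, 0.1665, 0.1904]
eef_rot: [3.141, -0.004, 1.246]
force: [-1.4, 4.3, 4.6]
width: 0.338
yaw 71.39 pos [0.4674 0.1665 0.1904] ftool 3.6 -2.7 fz 4.6 mz -0.087 m [ 0.74  0.29 -0.09] w 0.338 q6 -1.11
```

```bash
python3 -m handwheel '0.8 -0.3 0 0 0 7 0;0 0 0 0 0 7 0;0 0 0 0 0 7 0;0 0 0 0 0 7 0;0 0 0 0 0 0 0'; python3 m.py
python3 -m handwheel '0.3 -0.3 0 0 0 7 0;0 0 0 0 0 7 0;0 0 0 0 0 7 0;0 0 0 0 0 7 0;0 0 0 0 0 0 0'; python3 m.py
```

```text
clock: 57.35
eef_pos: [0.4679, 0.1673, 0.1904]
eef_rot: [-3.141, -0.005, 0.757]
force: [-0.3, 5.3, 3.6]
width: 0.338
yaw 43.38 pos [0.4679 0.1673 0.1904] ftool 3.4 -4.1 fz 3.6 mz -0.033 m [ 0.8   0.06 -0.03] w 0.338 q6 -0.62
clock: 57.85
eef_pos: [0.4687, 0.1679, 0.1904]
eef_rot: [-3.139, -0.006, 0.268]
force: [4.0, 6.5, 1.3]
width: 0.337
yaw 15.38 pos [0.4687 0.1679 0.1904] ftool 5.6 -5.2 fz 1.3 mz 0.005 m [ 0.93 -0.37  0.01] w 0.337 q6 -0.13
```

```bash
python3 -m handwheel '1 -1 0 0 0 7 0;0 0 0 0 0 7 0;0 0 0 0 0 7 0;0 0 0 0 0 7 0;0 0 0 0 0 0 0'; python3 m.py
python3 -m handwheel '0.5 -0.5 0 0 0 7 0;0 0 0 0 0 7 0;0 0 0 0 0 7 0;0 0 0 0 0 7 0;0 0 0 0 0 0 0'; python3 m.py
```

```text
clock: 58.35
eef_pos: [0.4697, 0.168, 0.1904]
eef_rot: [-3.139, -0.005, -0.218]
force: [5.3, 2.6, 1.6]
width: 0.34
yaw -12.52 pos [0.4697 0.168  0.1904] ftool 4.6 -3.7 fz 1.6 mz -0.084 m [ 0.45 -0.68 -0.08] w 0.340 q6 0.36
clock: 58.85
eef_pos: [0.4707, 0.1676, 0.1904]
eef_rot: [-3.138, -0.005, -0.707]
force: [5.7, 1.1, 2.1]
width: 0.339
yaw -40.49 pos [0.4707 0.1676 0.1904] ftool 3.6 -4.5 fz 2.1 mz -0.023 m [ 0.21 -0.83 -0.02] w 0.339 q6 0.85
```

```bash
python3 -m handwheel '0.7 -0.7 0 0 0 7 0;0 0 0 0 0 7 0;0 0 0 0 0 7 0;0 0 0 0 0 7 0;0 0 0 0 0 0 0'; python3 m.py
python3 -m handwheel '0.7 -0.7 0 0 0 4 0;0 0 0 0 0 4 0;0 0 0 0 0 0 0'; python3 m.py
python3 -c "
from h import *
s=snap('wrist','w31');crop(s,180,180,340,320,5,'w31c')"; python3 m.py
```

```text
clock: 59.35
eef_pos: [0.4713, 0.1668, 0.1904]
eef_rot: [-3.137, -0.004, -1.194]
force: [4.3, -3.5, 2.5]
width: 0.341
yaw -68.42 pos [0.4713 0.1668 0.1904] ftool 4.8 -2.8 fz 2.5 mz -0.110 m [-0.29 -0.7  -0.11] w 0.341 q6 1.33
clock: 59.65
eef_pos: [0.4714, 0.1665, 0.1904]
eef_rot: [-3.139, -0.003, -1.333]
force: [2.6, -3.5, 2.7]
width: 0.337
yaw -76.36 pos [0.4714 0.1665 0.1904] ftool 4.0 -1.7 fz 2.7 mz -0.052 m [-0.42 -0.47 -0.05] w 0.337 q6 1.47
yaw -76.34 pos [0.4714 0.1665 0.1904] ftool 5.0 -3.2 fz 3.0 mz -0.017 m [-0.64 -0.56 -0.02] w 0.337 q6 1.47
```

```bash
cat > mm.py <<'E'
from h import *
import subprocess
# average of moment over a few camera-free readings
s=status.read_state(); p=s['eef_rot'][2]
print('yaw %.2f mz %.3f eff6 %.3f f %s'%(np.degrees(p),s['moment'][2],s['effort'][5],s['force'].round(1)))
E
python3 -m handwheel '0.3 -0.3 0 0 0 3 0;0 0 0 0 0 0 0'>/dev/null; python3 mm.py
python3 -m handwheel '0 0 0 0 0 2 0;0 0 0 0 0 0 0'>/dev/null; python3 mm.py
python3 -m handwheel '0 0 0 0 0 1 0;0 0 0 0 0 0 0'>/dev/null; python3 mm.py
python3 -m handwheel '0 0 0 0 0 1 0;0 0 0 0 0 0 0'>/dev/null; python3 mm.py
```

```text
yaw -79.41 mz -0.116 eff6 0.055 f [ 2.8 -4.4  5.2]
yaw -81.39 mz -0.067 eff6 0.019 f [ 3.7 -4.7  4.7]
yaw -82.37 mz -0.050 eff6 -0.021 f [ 2.7 -4.9  4.2]
yaw -83.37 mz -0.035 eff6 -0.021 f [ 3.6 -4.9  4.7]
```

```bash
for i in 1 2 3; do :; done
python3 -m handwheel '0 0 0 0 0 1 0;0 0 0 0 0 0 0'>/dev/null; python3 mm.py
python3 -m handwheel '0 0 0 0 0 1 0;0 0 0 0 0 0 0'>/dev/null; python3 mm.py
python3 -m handwheel '0 0 0 0 0 1 0;0 0 0 0 0 0 0'>/dev/null; python3 mm.py
```

```text
yaw -84.37 mz -0.012 eff6 -0.021 f [ 4.  -5.8  4.3]
yaw -85.37 mz -0.068 eff6 -0.021 f [ 3.6 -5.3  5. ]
yaw -86.36 mz -0.060 eff6 -0.021 f [ 3.1 -5.6  5.6]
```

```bash

python3 -m handwheel '0 0 0 0 0 0.7 0;0 0 0 0 0 0 0'>/dev/null; python3 mm.py
python3 -m handwheel '0 0 0 0 0 0.7 0;0 0 0 0 0 0 0'>/dev/null; python3 mm.py
python3 -m handwheel '0 0 0 0 0 0.7 0;0 0 0 0 0 0 0'>/dev/null; python3 mm.py
```

```text
yaw -87.06 mz -0.082 eff6 -0.009 f [ 2.8 -5.5  5.2]
yaw -87.73 mz 0.080 eff6 0.087 f [ 3.7 -5.   4.7]
yaw -88.39 mz 0.249 eff6 0.233 f [ 3.8 -5.3  5. ]
```

```bash

python3 -m handwheel '0 0 0 0 0 0 0.6;0 0 0 0 0 0 0.6;0 0 0 0 0 0 0.6'; python3 mm.py
python3 -m handwheel '0 0 -30 0 0 0 0.6;0 0 -45 0 0 0 0.6;0 0 -45 0 0 0 0.6;0 0 -10 0 0 0 0.6;0 0 0 0 0 -8.5 0.6;0 0 0 0 0 -8.5 0.6;0 0 0 0 0 -8.5 0.6;0 0 0 0 0 -8.5 0.6;0 0 0 0 0 -8.5 0.6;0 0 0 0 0 -8.5 0.6'
python3 -m handwheel '0 0 0 0 0 -8.5 0.6;0 0 0 0 0 -8.5 0.6;0 0 0 0 0 -8.5 0.6;0 0 0 0 0 -8.5 0.6;0 0 0 0 0 -3.5 0.6;-3 45 0 0 0 0 0.6;-3 45 0 0 0 0 0.6;0 0 0 0 0 0 0.6;0 0 0 0 0 0 0.6'
python3 -c "
from h import *
s=snap('wrist','w32');crop(s,205,55,325,170,6,'w32c');s=snap('top','t32')"; python3 m.py
```

```text
clock: 62.0
eef_pos: [0.4692, 0.1678, 0.1885]
eef_rot: [3.138, 0.001, -1.546]
force: [-0.6, -0.1, -0.5]
width: 0.601
yaw -88.61 mz -0.036 eff6 -0.008 f [-0.6 -0.1 -0.5]
clock: 63.0
eef_pos: [0.4697, 0.1677, 0.3182]
eef_rot: [3.14, 0.002, -0.65]
force: [-0.5, -0.5, 1.1]
width: 0.599
clock: 63.9
eef_pos: [0.4637, 0.0772, 0.3187]
eef_rot: [-3.141, 0.002, -0.005]
force: [0.6, 0.3, 0.1]
width: 0.6
yaw -0.13 pos [0.4639 0.0783 0.3191] ftool 0.0 -0.1 fz -0.5 mz 0.047 m [-0.02  0.03  0.05] w 0.601 q6 -0.05
```

```bash
python3 - <<'E'
from h import *
s=load('wrist')
def P(u,v,z): return atz(s,205+u/6-.42,55+v/6-.42,z)
H=np.array([P(u,v,.241) for u,v in [(275,62),(408,60),(477,180),(415,303),(288,305),(218,187)]])
c=H.mean(0); print('nut',c.round(4))
a=[np.degrees(np.arctan2(*(h-c)[[1,0]])) for h in H]; r=[np.hypot(*(h-c)[:2]) for h in H]; print(np.round(np.mod(a,60),1),np.round(r,4))
m0,m1=P(342,163,.244),P(322,92,.244); f0,f1=P(284,15,.203),P(300,60,.203)
print('mark',np.degrees(np.arctan2(*(m1-m0)[[1,0]])),'fl',np.degrees(np.arctan2(*(f0-f1)[[1,0]])),np.degrees(np.arctan2(*(f0-c)[[1,0]])))
t=load('top'); crop(t,370,140,440,245,6,'t32s')
E
```

```text
nut [0.4687 0.1649 0.241 ]
[1.8 2.4 1.4 1.1 2.7 0.8] [0.0179 0.0173 0.0173 0.0178 0.0174 0.0172]
mark 106.5508011427041 fl 110.50665603711741 108.12648614627845
```

```bash
python3 -m handwheel '2.4 48 0 0 0 0 0.6;2.4 48 0 0 0 0 0.6;2.4 48 0 0 0 0 0.6;2.4 48 0 0 0 0 0.6;2.4 48 0 0 0 0 0.6;2.4 48 0 0 0 0 0.6;2.4 48 0 0 0 0 0.6;2.4 48 0 0 0 0 0.6;2.4 48 0 0 0 0 0.6;2.4 48 0 0 0 0 0.6'
python3 -m handwheel '2 45 0 0 0 0 0.6;0 0 30 0 0 0 0.6;0 0 30 0 0 0 0.6;0 0 0 0 0 0 0.6;0 0 0 0 0 0 0.6'
python3 -c "
from h import *
s=snap('wrist','w33')"; python3 m.py
```

```text
clock: 65.0
eef_pos: [0.4878, -0.4031, 0.3191]
eef_rot: [-3.141, -0.0, -0.001]
force: [1.0, 0.1, -0.2]
width: 0.598
clock: 65.5
eef_pos: [0.4893, -0.4463, 0.2591]
eef_rot: [-3.14, 0.001, -0.001]
force: [-0.1, -0.0, 1.3]
width: 0.603
yaw -0.08 pos [ 0.4897 -0.447   0.261 ] ftool 0.1 -0.2 fz 0.6 mz 0.037 m [-0.03  0.02  0.04] w 0.604 q6 -0.89
```

```bash
python3 -c "
from h import *
s=load('wrist');crop(s,170,50,390,165,3.6,'w33c')"
python3 - <<'E'
from h import *
s=load('wrist')
def P(u,v,z=.012): return atz(s,170+u/3.6-.36,50+v/3.6-.36,z)[:2]
a,b=P(130,153),P(560,125.5); d=b-a; th=np.arctan2(d[1],d[0]); print('th',np.degrees(th))
j=(P(610,75)+P(610,168))/2; j2=(P(700,68)+P(700,168))/2; print('jaw floor mid',j, j2,np.degrees(np.arctan2(*(j2-j)[::-1])))
u=np.array([np.cos(th),np.sin(th)]); 
# line fit offset: project floor mid on handle line
n=np.array([-u[1],u[0]]); print('n offs',(j-a)@n, (P(95,153)-a)@u,(j-a)@u)
o=j-.092*u; print('origin',o,'ring',P(94,153), 'ring dist',np.linalg.norm(P(94,153)-o))
for p in [(14,57),(765,66),(728,383),(31,376)]: print('mat',P(*p,z=.003).round(4))
print('width',np.linalg.norm(P(300,119)-P(300,169)))
np.save('sp.npy',np.r_[o,th])
E
```

```text
th 3.3327986906484472
jaw floor mid [ 0.59880354 -0.34484171] [ 0.6319238  -0.34360063] 2.1459795268807684
n offs 0.00016462492262638657 -0.01296878115068074 0.17745510865499048
origin [ 0.50695914 -0.35019017] ring [ 0.40829209 -0.35525398] ring dist 0.0987969151338374
mat [ 0.3787 -0.3208]
mat [ 0.6575 -0.3244]
mat [ 0.6556 -0.4427]
mat [ 0.3766 -0.4393]
width 0.01753215606418113
```

```bash
python3 -m handwheel '20 -40 0 0 0 0 0.4;20 -40 0 0 0 0 0.4;7.3 -18.5 0 0 0 0 0.4;0 0 20 0 0 7.88 0.4;0 0 20 0 0 7.88 0.4;0 0 20 0 0 7.88 0.4;0 0 20 0 0 7.88 0.4;0 0 20 0 0 7.88 0.4;0 0 20 0 0 7.88 0.4;0 0 20 0 0 7.88 0.4'
python3 -m handwheel '0 0 20 0 0 7.88 0.4;0 0 20 0 0 7.88 0.4;0 0 10 0 0 7.88 0.4;0 0 0 0 0 7.88 0.4;0 0 0 0 0 0 0.4;0 0 0 0 0 0 0.4'
python3 -c "
from h import *
s=snap('wrist','w34')"; python3 m.py
```

```text
clock: 66.55
eef_pos: [0.5373, -0.35, 0.1215]
eef_rot: [-3.141, -0.004, -0.971]
force: [0.2, 0.7, -0.7]
width: 0.401
clock: 67.15
eef_pos: [0.5372, -0.35, 0.0716]
eef_rot: [-3.139, -0.002, -1.513]
force: [0.1, 0.3, 0.8]
width: 0.401
yaw -86.71 pos [ 0.5371 -0.3499  0.0714] ftool 0.4 0.3 fz 0.2 mz 0.037 m [-0.02 -0.04  0.04] w 0.401 q6 0.78
```

```bash
python3 -m handwheel '-2 0 30 0 0 0 0.4;0 0 30 0 0 0 0.4;0 0 20 0 0 0 0.4;0 0 10 0 0 0 0.4;0 0 0 0 0 0 0.4'; python3 m.py
python3 -m handwheel '0 0 4 0 0 0 0.4;0 0 0 0 0 0 0.4';python3 m.py
python3 -c "
from h import *
s=snap('wrist','w35')"
```

```text
clock: 67.7
eef_pos: [0.5354, -0.3467, -0.0213]
eef_rot: [3.14, 0.002, -1.515]
force: [-1.0, 0.1, -0.3]
width: 0.402
yaw -86.81 pos [ 0.5354 -0.3467 -0.0213] ftool -0.2 1.0 fz -0.3 mz 0.004 m [-0.01 -0.02  0.  ] w 0.402 q6 0.78
clock: 67.9
eef_pos: [0.5368, -0.3479, -0.023]
eef_rot: [-3.14, -0.002, -1.516]
force: [0.1, -0.1, -0.9]
width: 0.4
yaw -86.85 pos [ 0.5368 -0.3479 -0.023 ] ftool 0.1 -0.0 fz -0.9 mz 0.031 m [-0.03  0.02  0.03] w 0.400 q6 0.78
```

```bash
python3 -m handwheel '0 0 2 0 0 0 0.3;0 0 1.5 0 0 0 0.25;0 0 0 0 0 0 0.25';python3 m.py
python3 -m handwheel '0 0 1 0 0 0 0.25;0 0 0 0 0 0 0.25';python3 m.py
python3 -m handwheel '0 0 1 0 0 0 0.25;0 0 0 0 0 0 0.25';python3 m.py
```

```text
clock: 68.25
eef_pos: [0.5359, -0.3472, -0.0278]
eef_rot: [3.142, 0.0, -1.516]
force: [-0.5, -0.1, -0.2]
width: 0.251
yaw -86.86 pos [ 0.5359 -0.3472 -0.0278] ftool 0.0 0.5 fz -0.2 mz 0.012 m [ 0.03 -0.03  0.01] w 0.251 q6 0.78
clock: 68.45
eef_pos: [0.5359, -0.3472, -0.0289]
eef_rot: [3.141, 0.0, -1.516]
force: [-0.1, -0.1, 0.3]
width: 0.243
yaw -86.87 pos [ 0.5359 -0.3472 -0.0289] ftool 0.1 0.1 fz 0.3 mz 0.009 m [ 0.04 -0.02  0.01] w 0.243 q6 0.78
clock: 68.65
eef_pos: [0.5359, -0.3472, -0.0299]
eef_rot: [3.141, 0.0, -1.516]
force: [0.3, -0.0, -0.4]
width: 0.25
yaw -86.87 pos [ 0.5359 -0.3472 -0.0299] ftool 0.1 -0.3 fz -0.4 mz -0.039 m [ 0.03 -0.05 -0.04] w 0.250 q6 0.78
```

```bash
python3 -m handwheel '0 0 0 0 0 0 0.1;0 0 0 0 0 0 0;0 0 0 0 0 0 0;0 0 0 0 0 0 0' 60;python3 m.py
python3 -m handwheel '0 0 0 0 0 0 0;0 0 0 0 0 0 0' 110;python3 m.py
python3 -m handwheel '0 0 -2 0 0 0 0;0 0 -8 0 0 0 0;0 0 -20 0 0 0 0;0 0 -30 0 0 0 0;0 0 0 0 0 0 0;0 0 0 0 0 0 0';python3 m.py
python3 -c "
from h import *
s=snap('wrist','w36');s=snap('side','s36')"
```

```text
clock: 69.05
eef_pos: [0.5361, -0.3473, -0.0296]
eef_rot: [-3.141, -0.0, -1.516]
force: [-0.1, 0.5, 0.4]
width: 0.183
yaw -86.86 pos [ 0.5361 -0.3473 -0.0296] ftool -0.5 0.1 fz 0.4 mz -0.010 m [ 0.02  0.04 -0.01] w 0.183 q6 0.78
clock: 69.25
eef_pos: [0.5362, -0.3475, -0.0294]
eef_rot: [-3.141, -0.001, -1.516]
force: [0.1, -0.5, 2.0]
width: 0.157
yaw -86.87 pos [ 0.5362 -0.3475 -0.0294] ftool 0.5 -0.1 fz 2.0 mz 0.002 m [0.04 0.01 0.  ] w 0.157 q6 0.78
clock: 69.85
eef_pos: [0.5362, -0.3475, 0.0307]
eef_rot: [-3.141, -0.001, -1.516]
force: [-0.0, -0.9, -2.1]
width: 0.162
yaw -86.87 pos [ 0.5362 -0.3475  0.0307] ftool 0.9 0.1 fz -2.1 mz 0.007 m [0.04 0.01 0.01] w 0.162 q6 0.78
```

```bash
python3 - <<'E'
from h import *
s=load('wrist'); st=status.read_state()
crop(s,170,0,340,190,4,'w36c')
E
python3 - <<'E'
from h import *
s=load('wrist'); st=status.read_state()
z=st['eef_pos'][2]+.0327+.009
p=st['eef_rot'][2]; tx=np.array([np.cos(p),np.sin(p)]); ty=np.array([np.sin(p),-np.cos(p)])
def T(u,v,z=z): 
    w=atz(s,170+u/4-.37,0+v/4-.37,z)[:2]-st['eef_pos'][:2]; return np.array([w@tx,w@ty])*1000
L=[T(183,170),T(193,510)];R=[T(500,165),T(491,515)];F=T(341,513)
print('L',L,'R',R,'F',F)
print('mid',(L[0]+R[0])/2,(L[1]+R[1])/2, 'openings',R[0][0]-L[0][0],R[1][0]-L[1][0])
h=[T(268,680),T(416,680)]; print('handle',h)
d=(L[0]+R[0])/2-(L[1]+R[1])/2; print('angle of spanner x vs -ty (deg)',np.degrees(np.arctan2(d[0],-d[1])))
E
```

```text
L [array([-14.39989093, -98.93920437]), array([-14.56527571, -63.97073562])] R [array([ 18.86904351, -99.3797279 ]), array([ 19.04520214, -63.36918034])] F [  2.11549455 -63.60617982]
mid [  2.23457629 -99.15946613] [  2.23996322 -63.66995798] openings 33.268934440066154 33.61047784602256
handle [array([ -6.4750659 , -44.48124601]), array([ 10.86252271, -44.45293432])]
angle of spanner x vs -ty (deg) -0.008696884653716529
```

```bash
python3 - <<'E'
from h import *
D=[(139.4,.4681,.1643),(123.4,.4677,.1647),(99.4,.4673,.1655),(71.4,.4674,.1665),(43.4,.4679,.1673),(15.4,.4687,.1679),(-12.5,.4697,.168),(-40.5,.4707,.1676),(-68.4,.4713,.1668),(-76.4,.4714,.1665)]
A=[];b=[]
for y,px,py in D:
    t=np.radians(y);c,s=np.cos(t),np.sin(t)
    # N = P + o1*x + o2*y_t
    A+=[[1,0,-c,-s],[0,1,-s,c]]; b+=[px,py]
x,r,_,_=np.linalg.lstsq(np.array(A),np.array(b),rcond=None); print(x, r, (np.array(A)@x-b).round(4))
s=load('wrist')
for u,v in [(205,100),(310,100),(255,145),(255,190)]: print(depth(s,u,v).round(4))
print(status.read_state()['eef_pos'])
E
```

```text
[4.69384691e-01 1.65926617e-01 1.03888883e-04 2.08605037e-03] [1.43573332e-08] [ 0.     -0.      0.     -0.      0.     -0.     -0.     -0.     -0.
  0.0001  0.      0.      0.     -0.     -0.     -0.     -0.     -0.
 -0.      0.    ]
[ 0.6093 -0.323   0.0742]
[ 0.6117 -0.3676  0.0752]
[ 0.5912 -0.3453  0.0728]
[ 0.5703 -0.3464  0.0732]
[ 0.53487833 -0.34624589  0.02842616]
```

```bash
python3 m.py; python3 -m handwheel '0 0 0 0 0 0 0'; python3 m.py;python3 -m handwheel '0 0 0 0 0 0 0;0 0 0 0 0 0 0'; python3 m.py; python3 -c "
from h import *
snap('wrist'); print(status.read_state()['qpos'],status.read_state()['eef_pos']); snap('side'); print(status.read_state()['qpos'],status.read_state()['eef_pos'])"
```

```text
yaw -86.87 pos [ 0.5349 -0.3462  0.0284] ftool 0.4 -0.4 fz -2.3 mz -0.003 m [-0.02 -0.03 -0.  ] w 0.165 q6 0.78
clock: 70.05
eef_pos: [0.5348, -0.3462, 0.0281]
eef_rot: [3.139, 0.003, -1.516]
force: [0.2, -0.7, -1.6]
width: 0.162
yaw -86.87 pos [ 0.5348 -0.3462  0.0281] ftool 0.7 -0.1 fz -1.6 mz 0.018 m [ 0.06 -0.06  0.02] w 0.162 q6 0.78
clock: 70.25
eef_pos: [0.5355, -0.3469, 0.0292]
eef_rot: [3.14, 0.001, -1.516]
force: [0.4, 0.5, -1.4]
width: 0.161
yaw -86.87 pos [ 0.5355 -0.3469  0.0292] ftool -0.5 -0.4 fz -1.4 mz -0.028 m [ 0.02 -0.06 -0.03] w 0.161 q6 0.78
[-7.33553134e-01  3.86294746e-01  1.77633797e+00  2.98378340e-06
  9.79991321e-01  7.82626052e-01] [ 0.5357012  -0.34700889  0.02957006]
[-7.33571829e-01  3.86072220e-01  1.77617779e+00  4.04129006e-06
  9.80029778e-01  7.82639654e-01] [ 0.53579545 -0.34710937  0.02978456]
```

```bash
python3 -m handwheel '0 0 -30 0 0 0 0;0 0 -45 0 0 0 0;0 0 -45 0 0 0 0;0 0 -45 0 0 0 0;0 0 -45 0 0 0 0;0 0 -45 0 0 0 0;0 0 -15 0 0 0 0;-20 -1.2 0 0 0 0 0;-40 -2.5 0 0 0 0 0;-42 -2.6 0 0 0 0 0'
python3 -m handwheel '-42 -2.6 0 0 0 0 0;-42 -2.6 0 0 0 0 0;-42 -2.6 0 0 0 0 0;-42 -2.6 0 0 0 0 0;-42 -2.6 0 0 0 0 0;-42 -2.6 0 0 0 0 0;-36 -2 0 0 0 0 0;-10 -0.6 0 0 0 0 0;0 0 0 0 0 -4 0;0 0 0 0 0 -7.6 0'; python3 m.py
```

```text
clock: 71.35
eef_pos: [0.5353, -0.2429, 0.296]
eef_rot: [3.137, 0.004, -1.518]
force: [0.6, 0.2, -1.5]
width: 0.156
clock: 72.35
eef_pos: [0.5371, 0.0543, 0.2971]
eef_rot: [3.137, 0.001, -1.308]
force: [0.0, 0.5, -1.6]
width: 0.158
yaw -74.94 pos [0.5371 0.0543 0.2971] ftool -0.5 -0.2 fz -1.6 mz 0.041 m [-0.02  0.01  0.04] w 0.158 q6 1.22
```

```bash
python3 -m handwheel '0 0 0 0 0 -7.6 0;0 0 0 0 0 -7.6 0;0 0 0 0 0 -7.6 0;0 0 0 0 0 -7.6 0;0 0 0 0 0 -7.6 0;0 0 0 0 0 -7.6 0;0 0 0 0 0 -7.6 0;0 0 0 0 0 -7.6 0;0 0 0 0 0 -7.6 0;0 0 0 0 0 -7.6 0'
python3 -m handwheel '0 0 0 0 0 -7.6 0;0 0 0 0 0 -7.6 0;0 0 0 0 0 -7.6 0;0 0 0 0 0 -7.6 0;0 0 0 0 0 0 0;0 0 0 0 0 0 0;0 0 0 0 0 0 0'; python3 m.py
python3 -c "
from h import *
s=snap('wrist','w37');s=snap('side','s37')"; python3 m.py
```

```text
clock: 73.35
eef_pos: [0.5372, 0.0533, 0.2971]
eef_rot: [-3.141, 0.005, 0.018]
force: [-0.1, -0.3, -0.8]
width: 0.161
clock: 74.05
eef_pos: [0.5381, 0.0534, 0.2991]
eef_rot: [-3.141, 0.001, 0.541]
force: [0.6, -0.0, -1.9]
width: 0.162
yaw 31.01 pos [0.5381 0.0534 0.2991] ftool 0.5 0.3 fz -1.9 mz 0.028 m [0.01 0.01 0.03] w 0.162 q6 -0.63
yaw 31.06 pos [0.5384 0.0535 0.2998] ftool -0.2 -0.0 fz -1.5 mz 0.031 m [0.04 0.   0.03] w 0.159 q6 -0.63
```

```bash
python3 -m handwheel '0 5 20 0 0 -0.55 0;0 0 30 0 0 0 0;0 0 30 0 0 0 0;0 0 20 0 0 0 0;0 0 7 0 0 0 0;0 0 0 0 0 0 0;0 0 0 0 0 0 0;0 0 0 0 0 0 0'; python3 m.py
python3 -c "
from h import *
s=snap('wrist','w38');s=snap('side');crop(s,180,100,320,220,5,'s38c')"; python3 m.py
```

```text
clock: 74.95
eef_pos: [0.5423, 0.0491, 0.1952]
eef_rot: [3.14, -0.003, 0.553]
force: [0.4, 0.8, -1.7]
width: 0.161
yaw 31.68 pos [0.5423 0.0491 0.1952] ftool 0.7 -0.4 fz -1.7 mz -0.016 m [ 0.04  0.02 -0.02] w 0.161 q6 -0.65
yaw 31.68 pos [0.542  0.0492 0.1948] ftool -0.1 0.3 fz -1.9 mz 0.015 m [-0.01  0.04  0.01] w 0.158 q6 -0.65
```

```bash
python3 -m handwheel '-0.5 -10 2 0 0 0 0;0 -10 0 0 0 0 0;0 0 0 0 0 0 0;0 0 0 0 0 0 0'; python3 m.py
python3 -c "
from h import *
s=snap('wrist','w39');crop(s,170,0,340,190,4,'w39c')"
```

```text
clock: 75.45
eef_pos: [0.53, 0.0665, 0.1913]
eef_rot: [3.141, -0.0, 0.554]
force: [-0.2, 0.2, -2.0]
width: 0.161
yaw 31.74 pos [0.53   0.0665 0.1913] ftool -0.1 -0.3 fz -2.0 mz -0.036 m [-0.02  0.   -0.04] w 0.161 q6 -0.62
```

```bash
python3 -m handwheel '1 -5 0 0 0 0 0;0 -5 0 0 0 0 0;0 0 0 0 0 0 0;0 0 0 0 0 0 0'; python3 m.py
python3 -m handwheel '0 -5 0 0 0 0 0;0 0 0 0 0 0 0;0 0 0 0 0 0 0'; python3 m.py
python3 -c "
from h import *
s=snap('wrist','w40');crop(s,170,0,340,190,4,'w40c')"
```

```text
clock: 75.9
eef_pos: [0.5258, 0.0751, 0.1912]
eef_rot: [3.142, 0.0, 0.553]
force: [-0.5, 0.1, -2.5]
width: 0.16
yaw 31.70 pos [0.5258 0.0751 0.1912] ftool -0.4 -0.3 fz -2.5 mz 0.010 m [ 0.05 -0.03  0.01] w 0.160 q6 -0.60
clock: 76.2
eef_pos: [0.5232, 0.0794, 0.1912]
eef_rot: [3.142, -0.0, 0.553]
force: [-0.8, 0.1, -2.6]
width: 0.163
yaw 31.69 pos [0.5232 0.0794 0.1912] ftool -0.7 -0.5 fz -2.6 mz -0.021 m [ 0.03 -0.05 -0.02] w 0.163 q6 -0.59
```

```bash
python3 -m handwheel '0 -5 0 0 0 0 0;0 -5 0 0 0 0 0;0 0 0 0 0 0 0'; python3 m.py
python3 -m handwheel '0 -4 0 0 0 0 0;0 -4 0 0 0 0 0;0 0 0 0 0 0 0;0 0 0 0 0 0 0'; python3 m.py
python3 -c "
from h import *
s=snap('wrist','w41');crop(s,170,0,340,190,4,'w41c')"
```

```text
clock: 76.55
eef_pos: [0.5175, 0.0884, 0.1912]
eef_rot: [-3.141, 0.0, 0.554]
force: [0.2, -0.3, -1.8]
width: 0.164
yaw 31.72 pos [0.5175 0.0884 0.1912] ftool -0.0 0.4 fz -1.8 mz 0.005 m [0.   0.02 0.01] w 0.164 q6 -0.58
clock: 76.95
eef_pos: [0.5137, 0.0947, 0.1913]
eef_rot: [3.141, -0.0, 0.553]
force: [0.0, -0.4, -1.7]
width: 0.166
yaw 31.70 pos [0.5137 0.0947 0.1913] ftool -0.2 0.4 fz -1.7 mz 0.024 m [0.06 0.01 0.02] w 0.166 q6 -0.57
```

```bash
R='x'; python3 -m handwheel '-4.4 -0.12 0 0 0 3 0;-4.4 -0.12 0 0 0 3 0;-4.4 -0.12 0 0 0 3 0;-4.4 -0.12 0 0 0 3 0;0 0 0 0 0 0 0' 120; python3 m.py
python3 -m handwheel '-4.4 -0.12 0 0 0 3 0;-4.4 -0.12 0 0 0 3 0;-4.4 -0.12 0 0 0 3 0;-4.4 -0.12 0 0 0 3 0;0 0 0 0 0 0 0'; python3 m.py
python3 -c "
from h import *
s=snap('wrist','w42');crop(s,170,0,340,190,4,'w42c')"
```

```text
clock: 77.5
eef_pos: [0.4981, 0.0871, 0.1914]
eef_rot: [-3.141, -0.001, 0.343]
force: [1.0, 1.1, -2.5]
width: 0.155
yaw 19.67 pos [0.4981 0.0871 0.1914] ftool 1.4 -0.7 fz -2.5 mz 0.033 m [ 0.19 -0.12  0.03] w 0.155 q6 -0.37
clock: 78.0
eef_pos: [0.4812, 0.0828, 0.1915]
eef_rot: [3.141, -0.002, 0.135]
force: [1.3, 0.2, -2.3]
width: 0.153
yaw 7.74 pos [0.4812 0.0828 0.1915] ftool 1.3 0.0 fz -2.3 mz 0.076 m [ 0.1  -0.19  0.08] w 0.153 q6 -0.17
```

```bash
python3 -m handwheel '-4.4 -0.12 0 0 0 3 0;-4.4 -0.12 0 0 0 3 0;-4.4 -0.12 0 0 0 3 0;-4.4 -0.12 0 0 0 3 0;0 0 0 0 0 0 0'; python3 m.py
python3 -m handwheel '-4.4 -0.12 0 0 0 3 0;-4.4 -0.12 0 0 0 3 0;-4.4 -0.12 0 0 0 3 0;-4.4 -0.12 0 0 0 3 0;0 0 0 0 0 0 0'; python3 m.py
python3 -c "
from h import *
print(status.read_state()['qpos'].round(3))
s=snap('wrist','w43');crop(s,170,0,340,190,4,'w43c')"
```

```text
clock: 78.55
eef_pos: [0.4637, 0.0822, 0.1915]
eef_rot: [3.141, -0.001, -0.074]
force: [1.8, -0.5, -1.7]
width: 0.154
yaw -4.23 pos [0.4637 0.0822 0.1915] ftool 1.9 0.4 fz -1.7 mz 0.052 m [-0.01 -0.31  0.05] w 0.154 q6 0.03
clock: 79.05
eef_pos: [0.4464, 0.0853, 0.1915]
eef_rot: [3.141, -0.001, -0.283]
force: [1.6, -1.1, -2.7]
width: 0.155
yaw -16.20 pos [0.4464 0.0853 0.1915] ftool 1.8 0.6 fz -2.7 mz 0.117 m [-0.17 -0.28  0.12] w 0.155 q6 0.25
[-3.500e-02 -2.160e-01  2.102e+00 -1.000e-03  1.255e+00  2.480e-01]
```

```bash
python3 -m handwheel '-4.4 -0.12 0 0 0 3 0;-4.4 -0.12 0 0 0 3 0;-4.4 -0.12 0 0 0 3 0;-4.4 -0.12 0 0 0 3 0;0 0 0 0 0 0 0'; python3 m.py
python3 -m handwheel '-4.4 -0.12 0 0 0 3 0;-4.4 -0.12 0 0 0 3 0;-2.93 -0.05 0 0 0 2 0;0 0 0 0 0 0 0'; python3 m.py
python3 -c "
from h import *
print(status.read_state()['qpos'].round(3))
s=snap('wrist','w44');crop(s,170,0,340,190,4,'w44c')"
```

```text
clock: 79.6
eef_pos: [0.43, 0.0918, 0.1914]
eef_rot: [3.141, -0.001, -0.492]
force: [1.6, -2.4, -2.1]
width: 0.154
yaw -28.21 pos [0.43   0.0918 0.1914] ftool 2.6 1.4 fz -2.1 mz -0.012 m [-0.28 -0.25 -0.01] w 0.154 q6 0.47
clock: 80.0
eef_pos: [0.4201, 0.0981, 0.1913]
eef_rot: [3.141, -0.001, -0.632]
force: [2.3, -2.7, -1.2]
width: 0.154
yaw -36.19 pos [0.4201 0.0981 0.1913] ftool 3.5 0.8 fz -1.2 mz -0.017 m [-0.41 -0.24 -0.02] w 0.154 q6 0.63
[-6.000e-03 -2.760e-01  2.150e+00 -1.000e-03  1.267e+00  6.260e-01]
```

```bash
python3 -m handwheel '-2.93 -0.05 0 0 0 2 0;-2.93 -0.05 0 0 0 2 0;-2.93 -0.05 0 0 0 2 0;0 0 0 0 0 0 0'; python3 m.py
python3 -m handwheel '-2.93 -0.05 0 0 0 2 0;0 0 0 0 0 0 0'; python3 m.py
python3 -m handwheel '-1.47 -0.02 0 0 0 1 0;0 0 0 0 0 0 0'; python3 m.py
```

```text
clock: 80.45
eef_pos: [0.4132, 0.1037, 0.1913]
eef_rot: [3.141, -0.001, -0.737]
force: [1.1, -2.4, -2.0]
width: 0.156
yaw -42.22 pos [0.4132 0.1037 0.1913] ftool 2.4 1.1 fz -2.0 mz -0.042 m [-0.47 -0.19 -0.04] w 0.156 q6 0.74
clock: 80.65
eef_pos: [0.4112, 0.1058, 0.1913]
eef_rot: [3.142, -0.001, -0.772]
force: [2.2, -3.3, -2.2]
width: 0.155
yaw -44.22 pos [0.4112 0.1058 0.1913] ftool 3.9 0.8 fz -2.2 mz 0.005 m [-0.42 -0.35  0.01] w 0.155 q6 0.78
clock: 80.85
eef_pos: [0.4103, 0.107, 0.1914]
eef_rot: [-3.141, -0.001, -0.791]
force: [2.9, -3.0, -2.4]
width: 0.157
yaw -45.30 pos [0.4103 0.107  0.1914] ftool 4.2 0.1 fz -2.4 mz 0.028 m [-0.41 -0.49  0.03] w 0.157 q6 0.81
```

```bash
for i in 1; do python3 -m handwheel '-1.47 -0.02 0 0 0 1 0;0 0 0 0 0 0 0'>/dev/null; python3 m.py; done
python3 -m handwheel '-1.47 -0.02 0 0 0 1 0;0 0 0 0 0 0 0' >/dev/null; python3 m.py
python3 -m handwheel '-1.47 -0.02 0 0 0 1 0;0 0 0 0 0 0 0' >/dev/null; python3 m.py
python3 -c "
from h import *
print(status.read_state()['qpos'].round(3))
s=snap('wrist','w45');crop(s,170,0,340,190,4,'w45c')"
```

```text
yaw -46.33 pos [0.4094 0.1081 0.1915] ftool 5.7 -0.6 fz -3.0 mz 0.017 m [-0.47 -0.77  0.02] w 0.157 q6 0.83
yaw -47.31 pos [0.4086 0.1093 0.1916] ftool 4.9 -3.0 fz -3.2 mz 0.104 m [-0.41 -0.85  0.1 ] w 0.153 q6 0.85
yaw -48.32 pos [0.4079 0.1105 0.1917] ftool 4.9 -2.4 fz -2.4 mz 0.131 m [-0.37 -0.93  0.13] w 0.155 q6 0.87
[ 0.023 -0.303  2.17   0.     1.271  0.866]
```

```bash
python3 -m handwheel '-1.47 -0.02 0 0 0 1 0;0 0 0 0 0 0 0'>/dev/null; python3 m.py
python3 -m handwheel '-1.47 -0.02 0 0 0 1 0;0 0 0 0 0 0 0' >/dev/null; python3 m.py
python3 -m handwheel '-1.47 -0.02 0 0 0 1 0;0 0 0 0 0 0 0;0 0 0 0 0 0 0' >/dev/null; python3 m.py
python3 -c "
from h import *
s=snap('wrist','w46');crop(s,170,0,340,190,4,'w46c')"
```

```text
yaw -49.31 pos [0.4072 0.1116 0.1917] ftool 5.8 -4.5 fz -3.1 mz 0.184 m [-0.37 -1.    0.18] w 0.151 q6 0.89
yaw -50.30 pos [0.4065 0.1128 0.1918] ftool 5.8 -4.0 fz -3.1 mz 0.210 m [-0.32 -1.09  0.21] w 0.154 q6 0.91
yaw -51.27 pos [0.4059 0.1138 0.1919] ftool 5.5 -5.7 fz -3.4 mz 0.243 m [-0.44 -1.26  0.24] w 0.150 q6 0.93
```

```bash
python3 -m handwheel '4.4 -0.12 0 0 0 -3 0;4.4 -0.12 0 0 0 -3 0;4.4 -0.12 0 0 0 -3 0;4.4 -0.12 0 0 0 -3 0;4.4 -0.12 0 0 0 -3 0;0 0 0 0 0 0 0;0 0 0 0 0 0 0'; python3 m.py
python3 -c "
from h import *
s=snap('wrist','w47');crop(s,170,0,340,190,4,'w47c')"
```

```text
clock: 82.95
eef_pos: [0.4203, 0.1, 0.1914]
eef_rot: [-3.138, 0.001, -0.636]
force: [5.0, 2.6, -3.6]
width: 0.157
yaw -36.43 pos [0.4203 0.1    0.1914] ftool 2.5 -5.1 fz -3.6 mz -0.125 m [ 0.44 -0.78 -0.13] w 0.157 q6 0.63
```

```bash
python3 -m handwheel '0 -1 0 0 0 0 0;0 0 0 0 0 0 0' ; python3 m.py; python3 -m handwheel '-4.4 -0.12 0 0 0 3 0;-4.4 -0.12 0 0 0 3 0;-4.4 -0.12 0 0 0 3 0;0 0 0 0 0 0 0;0 0 0 0 0 0 0'; python3 m.py
python3 -c "
from h import *
s=snap('wrist','w48');crop(s,170,0,340,190,4,'w48c')"
```

```text
clock: 83.2
eef_pos: [0.4204, 0.0999, 0.1913]
eef_rot: [-3.141, 0.001, -0.635]
force: [3.1, 1.7, -1.8]
width: 0.156
yaw -36.36 pos [0.4204 0.0999 0.1913] ftool 1.5 -3.2 fz -1.8 mz -0.101 m [ 0.21 -0.55 -0.1 ] w 0.156 q6 0.63
clock: 83.7
eef_pos: [0.4106, 0.1083, 0.1914]
eef_rot: [-3.141, 0.0, -0.79]
force: [5.0, 2.3, -1.6]
width: 0.157
yaw -45.28 pos [0.4106 0.1083 0.1914] ftool 1.9 -5.2 fz -1.6 mz -0.169 m [ 0.28 -0.65 -0.17] w 0.157 q6 0.81
```

```bash
python3 -m handwheel '-2.93 -0.05 0 0 0 2 0;-2.93 -0.05 0 0 0 2 0;0 0 0 0 0 0 0'; python3 m.py
python3 -m handwheel '-2.2 -0.03 0 0 0 1.5 0;0 0 0 0 0 0 0'; python3 m.py
python3 -c "
from h import *
s=snap('wrist','w49');crop(s,170,0,340,190,4,'w49c')"
```

```text
clock: 84.05
eef_pos: [0.4072, 0.1121, 0.1915]
eef_rot: [-3.141, -0.002, -0.86]
force: [5.5, 0.3, -3.0]
width: 0.155
yaw -49.26 pos [0.4072 0.1121 0.1915] ftool 3.3 -4.4 fz -3.0 mz -0.006 m [ 0.09 -0.85 -0.01] w 0.155 q6 0.89
clock: 84.25
eef_pos: [0.4063, 0.1132, 0.1916]
eef_rot: [-3.141, -0.004, -0.885]
force: [5.8, -1.0, -3.4]
width: 0.154
yaw -50.70 pos [0.4063 0.1132 0.1916] ftool 4.4 -3.9 fz -3.4 mz 0.216 m [-0.15 -1.1   0.22] w 0.154 q6 0.92
```

```bash
python3 -m handwheel '0 0 -3 0 0 0 0;0 0 -3 0 0 0 0;0 0 0 0 0 0 0'; python3 m.py
python3 -m handwheel '0 0 -5 0 0 0 0;0 0 -5 0 0 0 0;0 0 -6 0 0 0 0;0 0 0 0 0 0 0'; python3 m.py
python3 -c "
from h import *
s=snap('wrist','w50');crop(s,170,0,340,190,4,'w50c');s=snap('side');crop(s,180,100,320,220,5,'s50c')"
```

```text
clock: 84.6
eef_pos: [0.4059, 0.1134, 0.1961]
eef_rot: [-3.141, -0.002, -0.885]
force: [10.1, 1.1, -9.7]
width: 0.152
yaw -50.72 pos [0.4059 0.1134 0.1961] ftool 5.5 -8.5 fz -9.7 mz 0.111 m [-0.05 -1.33  0.11] w 0.152 q6 0.92
clock: 85.0
eef_pos: [0.4057, 0.1164, 0.2115]
eef_rot: [-3.136, 0.004, -0.883]
force: [10.6, 9.7, -11.4]
width: 0.155
yaw -50.62 pos [0.4057 0.1164 0.2115] ftool -0.8 -14.4 fz -11.4 mz 0.544 m [ 1.27 -1.43  0.54] w 0.155 q6 0.92
```

```bash
python3 -m handwheel '0 0 6 0 0 0 0;0 0 6 0 0 0 0;0 0 6 0 0 0 0;0 0 4 0 0 0 0;0 0 0 0 0 0 0'; python3 m.py
python3 -m handwheel '0 3 0 0 0 0 0;0 3 0 0 0 0 0;0 0 0 0 0 0 0'; python3 m.py
python3 -c "
from h import *
print(status.read_state()['qpos'].round(3))
s=snap('wrist','w51');crop(s,170,0,340,190,4,'w51c');s=snap('side');crop(s,180,100,320,220,5,'s51c')"
```

```text
clock: 85.6
eef_pos: [0.4055, 0.1139, 0.191]
eef_rot: [-3.141, -0.0, -0.887]
force: [-1.2, -8.8, -1.6]
width: 0.151
yaw -50.80 pos [0.4055 0.1139 0.191 ] ftool 6.1 6.5 fz -1.6 mz 0.637 m [ 0.43 -0.72  0.64] w 0.151 q6 0.92
clock: 85.9
eef_pos: [0.402, 0.1112, 0.1923]
eef_rot: [-3.136, -0.0, -0.887]
force: [2.0, 3.8, 0.3]
width: 0.153
yaw -50.84 pos [0.402  0.1112 0.1923] ftool -1.7 -3.9 fz 0.3 mz 0.207 m [ 1.76 -1.42  0.21] w 0.153 q6 0.91
[ 0.023 -0.32   2.182  0.004  1.275  0.909]
```

```bash
python3 -m handwheel '0 3 0 0 0 0 0;0 3 0 0 0 0 0;0 3 0 0 0 0 0;0 0 0 0 0 0 0'; python3 m.py
python3 -m handwheel '0 3 0 0 0 0 0;0 3 0 0 0 0 0;0 3 0 0 0 0 0;0 0 0 0 0 0 0'; python3 m.py
python3 -c "
from h import *
print(status.read_state()['qpos'].round(3))
s=snap('wrist','w52');crop(s,170,0,340,190,4,'w52c')"
```

```text
clock: 86.4
eef_pos: [0.3954, 0.1056, 0.1926]
eef_rot: [-3.134, -0.001, -0.887]
force: [10.8, 7.3, -1.5]
width: 0.153
yaw -50.81 pos [0.3954 0.1056 0.1926] ftool 1.1 -12.9 fz -1.5 mz 0.059 m [-0.01 -0.78  0.06] w 0.153 q6 0.90
clock: 86.8
eef_pos: [0.3916, 0.1, 0.1933]
eef_rot: [-3.127, -0.006, -0.891]
force: [15.4, 7.7, -5.6]
width: 0.143
yaw -51.03 pos [0.3916 0.1    0.1933] ftool 3.6 -16.8 fz -5.6 mz -0.412 m [ 1.05 -2.54 -0.41] w 0.143 q6 0.88
[-0.006 -0.366  2.213  0.005  1.279  0.883]
```

```bash
python3 -m handwheel '0 3 0 0 0 0 0;0 3 0 0 0 0 0;0 3 0 0 0 0 0;0 0 0 0 0 0 0'; python3 m.py
python3 -m handwheel '0 3 0 0 0 0 0;0 3 0 0 0 0 0;0 0 0 0 0 0 0'; python3 m.py
python3 -c "
from h import *
print(status.read_state()['qpos'].round(3))
s=snap('wrist','w53');crop(s,170,0,340,190,4,'w53c')"
```

```text
clock: 87.25
eef_pos: [0.3917, 0.0993, 0.1963]
eef_rot: [-3.1, -0.008, -0.893]
force: [34.4, 23.8, -6.4]
width: 0.133
yaw -51.16 pos [0.3917 0.0993 0.1963] ftool 3.0 -41.7 fz -6.4 mz -0.323 m [ 3.81 -5.45 -0.32] w 0.133 q6 0.87
clock: 87.55
eef_pos: [0.3911, 0.0988, 0.1981]
eef_rot: [-3.084, -0.009, -0.894]
force: [44.8, 34.1, -8.8]
width: 0.136
yaw -51.23 pos [0.3911 0.0988 0.1981] ftool 1.5 -56.3 fz -8.8 mz -0.250 m [ 5.46 -7.09 -0.25] w 0.136 q6 0.86
[-0.028 -0.404  2.232  0.032  1.265  0.857]
```

```bash
python3 -c "
from h import *
s=snap('side','s53');s=snap('top','t53')"
python3 -m handwheel '0 -6 0 0 0 0 0;0 -6 0 0 0 0 0;0 -5 0 0 0 0 0;0 0 0 0 0 0 0'; python3 m.py
python3 -m handwheel '5.2 -3 0 0 0 -3 0;5 -3 0 0 0 -3 0;4.9 -3 0 0 0 -3 0;4.7 -3 0 0 0 -3 0'; python3 m.py
python3 -c "
from h import *
s=snap('wrist','w54');crop(s,170,0,340,190,4,'w54c')"
```

```text
clock: 88.1
eef_pos: [0.3905, 0.0996, 0.192]
eef_rot: [-3.138, -0.005, -0.889]
force: [9.5, 1.7, -2.8]
width: 0.139
yaw -50.96 pos [0.3905 0.0996 0.192 ] ftool 4.7 -8.5 fz -2.8 mz -0.450 m [ 0.05 -1.45 -0.45] w 0.139 q6 0.89
clock: 88.5
eef_pos: [0.405, 0.0862, 0.1888]
eef_rot: [3.114, 0.001, -0.677]
force: [-11.4, -24.7, -2.9]
width: 0.14
yaw -38.78 pos [0.405  0.0862 0.1888] ftool 6.6 26.4 fz -2.9 mz -0.757 m [-4.18  1.84 -0.76] w 0.140 q6 0.66
```

```bash
python3 -m handwheel '0 -3 0 0 0 0 0;0 -3 0 0 0 0 0;0 0 0 0 0 0 0'; python3 m.py
python3 -c "
from h import *
s=snap('wrist','w55');crop(s,170,0,340,190,4,'w55c')"; python3 m.py
```

```text
clock: 88.85
eef_pos: [0.4107, 0.0923, 0.1891]
eef_rot: [3.122, -0.001, -0.68]
force: [-3.5, -17.0, -1.8]
width: 0.139
yaw -38.95 pos [0.4107 0.0923 0.1891] ftool 8.0 15.4 fz -1.8 mz -0.616 m [-2.67  0.6  -0.62] w 0.139 q6 0.68
yaw -38.95 pos [0.4107 0.0923 0.1892] ftool 7.1 15.0 fz -1.8 mz -0.608 m [-2.7   0.6  -0.61] w 0.137 q6 0.68
```

```bash
python3 -m handwheel '4.5 -1.5 0 0 0 -3 0;4.5 -1.5 0 0 0 -3 0;0 0 0 0 0 0 0'; python3 m.py
python3 -m handwheel '0 -2 0 0 0 0 0;0 3 0 0 0 0 0;0 3 0 0 0 0 0;0 -3 0 0 0 0 0;0 0 0 0 0 0 0';python3 m.py
python3 -c "
from h import *
s=snap('wrist','w56');crop(s,170,0,340,190,4,'w56c')"; python3 m.py
```

```text
clock: 89.2
eef_pos: [0.4219, 0.0911, 0.1903]
eef_rot: [3.13, -0.001, -0.575]
force: [-0.4, -9.9, -1.2]
width: 0.137
yaw -32.92 pos [0.4219 0.0911 0.1903] ftool 5.1 8.6 fz -1.2 mz -0.552 m [-1.72 -0.09 -0.55] w 0.137 q6 0.56
clock: 89.7
eef_pos: [0.4217, 0.0911, 0.1906]
eef_rot: [3.132, -0.002, -0.575]
force: [2.7, -8.5, -2.1]
width: 0.136
yaw -32.96 pos [0.4217 0.0911 0.1906] ftool 6.9 5.7 fz -2.1 mz -0.508 m [-1.42 -0.34 -0.51] w 0.136 q6 0.56
yaw -32.96 pos [0.4217 0.0911 0.1906] ftool 5.4 5.9 fz -2.1 mz -0.498 m [-1.46 -0.27 -0.5 ] w 0.142 q6 0.56
```

```bash
python3 -m handwheel '-1.5 1.5 0 0 0 1 0;-1.5 1 0 0 0 1 0;0 0 0 0 0 0 0'; python3 m.py
python3 -m handwheel '0.8 0 0 0 0 1.5 0;0 0 0 0 0 0 0';python3 m.py
python3 -c "
from h import *
s=snap('wrist','w57');crop(s,170,0,340,190,4,'w57c')"; python3 m.py
```

```text
clock: 90.05
eef_pos: [0.4191, 0.0924, 0.1911]
eef_rot: [3.139, -0.003, -0.611]
force: [5.5, -3.4, -2.7]
width: 0.138
yaw -35.00 pos [0.4191 0.0924 0.1911] ftool 6.5 -0.4 fz -2.7 mz -0.418 m [-0.5  -0.85 -0.42] w 0.138 q6 0.59
clock: 90.25
eef_pos: [0.4185, 0.0929, 0.1907]
eef_rot: [3.138, 0.001, -0.635]
force: [1.9, -2.6, -2.1]
width: 0.141
yaw -36.41 pos [0.4185 0.0929 0.1907] ftool 3.1 0.9 fz -2.1 mz -0.273 m [-0.44 -0.27 -0.27] w 0.141 q6 0.62
yaw -36.36 pos [0.4186 0.0929 0.1907] ftool 4.1 2.5 fz -2.5 mz -0.297 m [-0.61 -0.2  -0.3 ] w 0.140 q6 0.62
```

```bash
python3 -m handwheel '1.2 0.5 0 0 0 0 0;0 0 0 0 0 0 0;0 0 0 0 0 0 0'; python3 m.py
python3 -m handwheel '0.8 0.3 0 0 0 0 0;0 0 0 0 0 0 0;0 0 0 0 0 0 0'; python3 m.py
```

```text
clock: 90.6
eef_pos: [0.4192, 0.0926, 0.1908]
eef_rot: [3.14, 0.001, -0.633]
force: [-0.2, -2.8, -2.2]
width: 0.142
yaw -36.29 pos [0.4192 0.0926 0.1908] ftool 1.5 2.4 fz -2.2 mz -0.100 m [-0.39  0.1  -0.1 ] w 0.142 q6 0.61
clock: 90.9
eef_pos: [0.4199, 0.0922, 0.191]
eef_rot: [3.141, 0.001, -0.633]
force: [-1.7, -1.7, -3.6]
width: 0.134
yaw -36.29 pos [0.4199 0.0922 0.191 ] ftool -0.4 2.4 fz -3.6 mz 0.053 m [-0.27  0.22  0.05] w 0.134 q6 0.61
```

```bash
python3 -m handwheel '-3.1 0.5 0 0 0 2 0;-3.1 -0.05 0 0 0 2 0;-3.1 -0.05 0 0 0 2 0;0 0 0 0 0 0 0'; python3 m.py
python3 -m handwheel '-3.1 -0.05 0 0 0 2 0;0 0 0 0 0 0 0'; python3 m.py
python3 -c "
from h import *
s=snap('wrist','w58');crop(s,170,0,340,190,4,'w58c')"; python3 m.py
```

```text
clock: 91.3
eef_pos: [0.4129, 0.0976, 0.1914]
eef_rot: [-3.141, -0.0, -0.738]
force: [0.1, -1.0, -2.4]
width: 0.141
yaw -42.30 pos [0.4129 0.0976 0.1914] ftool 0.8 0.7 fz -2.4 mz -0.064 m [-0.22  0.09 -0.06] w 0.141 q6 0.73
clock: 91.5
eef_pos: [0.4109, 0.0995, 0.1914]
eef_rot: [-3.141, -0.001, -0.772]
force: [0.2, -2.1, -1.8]
width: 0.141
yaw -44.26 pos [0.4109 0.0995 0.1914] ftool 1.5 1.4 fz -1.8 mz -0.006 m [-0.37  0.06 -0.01] w 0.141 q6 0.77
yaw -44.24 pos [0.4109 0.0995 0.1915] ftool 2.0 1.0 fz -2.1 mz -0.028 m [-0.31  0.06 -0.03] w 0.138 q6 0.77
```

```bash
python3 -m handwheel '1 2 0 0 0 -0.7 0;3.1 1.5 0 0 0 -2 0;3.1 1.5 0 0 0 -2 0;3.1 1.5 0 0 0 -2 0;0 0 0 0 0 0 0'; python3 m.py
python3 -c "
from h import *
s=snap('wrist','w59');crop(s,170,0,340,190,4,'w59c')"; python3 m.py
```

```text
clock: 92.05
eef_pos: [0.4143, 0.0878, 0.1915]
eef_rot: [-3.141, -0.0, -0.656]
force: [1.2, -0.2, -1.9]
width: 0.138
yaw -37.61 pos [0.4143 0.0878 0.1915] ftool 1.1 -0.6 fz -1.9 mz -0.014 m [-0.03 -0.07 -0.01] w 0.138 q6 0.62
yaw -37.66 pos [0.4142 0.088  0.1915] ftool 0.4 -0.5 fz -1.5 mz -0.109 m [ 0.02 -0.14 -0.11] w 0.143 q6 0.63
```

```bash
python3 -m handwheel '3.3 0.5 0 0 0 -2 0;2.5 0.5 0 0 0 -1.5 0;0 0 0 0 0 0 0'; python3 m.py
python3 -m handwheel '0 0 -3 0 0 0 0;0 0 -3 0 0 0 0;0 0 0 0 0 0 0'; python3 m.py
python3 -c "
from h import *
s=snap('wrist','w60');crop(s,170,0,340,190,4,'w60c')"; python3 m.py
```

```text
clock: 92.4
eef_pos: [0.4181, 0.0837, 0.1913]
eef_rot: [-3.141, 0.0, -0.596]
force: [-0.1, 0.5, -0.8]
width: 0.137
yaw -34.14 pos [0.4181 0.0837 0.1913] ftool -0.3 -0.3 fz -0.8 mz -0.077 m [ 0.01 -0.   -0.08] w 0.137 q6 0.55
clock: 92.7
eef_pos: [0.4182, 0.0839, 0.1979]
eef_rot: [-3.141, -0.001, -0.595]
force: [0.4, 1.1, -1.5]
width: 0.138
yaw -34.12 pos [0.4182 0.0839 0.1979] ftool -0.3 -1.1 fz -1.5 mz -0.033 m [ 0.04 -0.06 -0.03] w 0.138 q6 0.55
yaw -34.12 pos [0.4182 0.0838 0.1977] ftool 0.7 -1.3 fz -2.0 mz -0.066 m [ 0.06 -0.11 -0.07] w 0.138 q6 0.55
```

Free; lift clear.

```bash
python3 -m handwheel '-0.3 0 -5 0 0 0 0;0 0 -6 0 0 0 0;0 0 -8 0 0 0 0;0 0 -10 0 0 0 0;0 0 0 0 0 0 0'; python3 m.py
python3 -m handwheel '0 0 -20 0 0 0 0;0 0 -40 0 0 0 0;0 0 -20 0 0 0 0;0 0 0 0 0 0 0;0 0 0 0 0 0 0'; python3 m.py
python3 -c "
from h import *
s=snap('wrist','w61');s=snap('side','s61')"; python3 m.py
```

```text
clock: 93.25
eef_pos: [0.4189, 0.0839, 0.2287]
eef_rot: [-3.139, -0.003, -0.595]
force: [-0.2, 0.2, -0.6]
width: 0.139
yaw -34.11 pos [0.4189 0.0839 0.2287] ftool -0.3 -0.0 fz -0.6 mz 0.045 m [-0.02  0.04  0.05] w 0.139 q6 0.55
clock: 93.75
eef_pos: [0.4175, 0.0839, 0.3056]
eef_rot: [3.141, 0.0, -0.595]
force: [-0.7, 0.1, -2.7]
width: 0.143
yaw -34.11 pos [0.4175 0.0839 0.3056] ftool -0.7 0.3 fz -2.7 mz 0.001 m [ 0.03 -0.01  0.  ] w 0.143 q6 0.55
yaw -34.12 pos [0.4168 0.0839 0.304 ] ftool -0.7 0.5 fz -1.5 mz -0.007 m [-0.01 -0.01 -0.01] w 0.139 q6 0.55
```

```bash
python3 -c "
from h import *
s=load('wrist');crop(s,210,35,295,110,8,'w61c')"
```

```bash
python3 - <<'E'
from h import *
s=load('wrist')
def P(u,v,z): return atz(s,210+u/8-.44,35+v/8-.44,z)
H=np.array([P(u,v,.241) for u,v in [(321,98),(492,190),(499,393),(345,500),(180,412),(166,212)]])
c=H.mean(0); a=[np.degrees(np.arctan2(*(h-c)[[1,0]]))%60 for h in H]; print(c.round(4),np.round(a,1),np.mean([(x+20)%60-20 for x in a]))
m0,m1=P(340,270,.244),P(356,162,.244); f0,f1=P(135,175,.203),P(172,208,.203)
print('mark',np.degrees(np.arctan2(*(m1-m0)[[1,0]])),np.degrees(np.arctan2(*(m1-c)[[1,0]])),'fl',np.degrees(np.arctan2(*(f0-f1)[[1,0]])),np.degrees(np.arctan2(*(f0-c)[[1,0]])))
E
```

```text
[0.4686 0.1649 0.241 ] [59.4 59.5 58.7 59.1 59.3 58.9] -0.8673490802085434
mark 46.60945015323458 45.58529924951638 fl 105.6534725654713 108.25476749401777
```

```bash
python3 -c "
from h import *
s=load('wrist');crop(s,170,0,340,190,4,'w61d')"
python3 - <<'E'
from h import *
s=load('wrist'); st=status.read_state()
p=st['eef_rot'][2]; tx=np.array([np.cos(p),np.sin(p)]); ty=np.array([np.sin(p),-np.cos(p)])
def T(u,v,z): 
    w=atz(s,170+u/4-.37,0+v/4-.37,z)[:2]-st['eef_pos'][:2]; return np.array([w@tx,w@ty])*1000
for dz in (.0417,.050):
    z=st['eef_pos'][2]+dz
    L=[T(125,75,z),T(155,445,z)];R=[T(462,60,z),T(465,430,z)]
    m=[(L[i]+R[i])/2 for i in (0,1)]; h=(T(247,680,z)+T(403,680,z))/2; d=m[0]-m[1]
    print('mids',m,'handle',h,'width',R[1]-L[1],'ang(x/-y)',np.degrees(np.arctan2(d[0],-d[1])),'head-handle',np.degrees(np.arctan2(m[1][0]-h[0],h[1]-m[1][1])))
# depths along spanner for pitch
for u,v in [(185,60),(300,60),(250,130),(252,165),(253,200)]: print(depth(s,u,v).round(4))
E
```

```text
mids [array([  -4.33354043, -106.85768667]), array([ -2.96709412, -70.29565691])] handle [ -1.43356443 -43.0848412 ] width [34.22902802 -1.53967854] ang(x/-y) -2.140340285824942 head-handle -3.2256266258000252
mids [array([  -4.01696664, -104.72121065]), array([ -2.73203973, -70.34039711])] handle [ -1.2899973  -44.75292322] width [32.18699394 -1.44782445] ang(x/-y) -2.140340285824981 head-handle -3.2256266257999178
[0.4443 0.173  0.3545]
[0.4821 0.1473 0.3542]
[0.45   0.1358 0.3524]
[0.4418 0.1224 0.349 ]
[0.4326 0.1081 0.3478]
```

```bash
python3 -m handwheel '20 18 0 0 0 0 0;34 31 0 0 0 0 0;34 31 0 0 0 0 0;34 31 0 0 0 0 0;34 31 0 0 0 0 0;34 31 0 0 0 0 0;34 31 0 0 0 0 0;34 31 0 0 0 0 0;34 31 0 0 0 0 0;34 31 0 0 0 0 0'
python3 -m handwheel '24 25 0 0 0 0 0;0 0 0 0 0 4 0;0 0 0 0 0 7.8 0;0 0 0 0 0 7.8 0;0 0 0 0 0 7.8 0;0 0 0 0 0 7.8 0;0 0 0 0 0 7.8 0;0 0 0 0 0 7.8 0;0 0 0 0 0 7.8 0;0 0 0 0 0 0 0'; python3 m.py
python3 -m handwheel '0 0 40 0 0 0 0;0 0 45 0 0 0 0;0 0 45 0 0 0 0;0 0 45 0 0 0 0;0 0 40 0 0 0 0;0 0 20 0 0 0 0;0 0 0 0 0 0 0;0 0 0 0 0 0 0'
python3 -c "
from h import *
s=snap('wrist','w62');s=snap('side','s62')"; python3 m.py
```

```text
clock: 94.85
eef_pos: [0.5205, -0.3463, 0.3034]
eef_rot: [-3.141, 0.004, -0.596]
force: [0.4, 0.6, -1.0]
width: 0.138
clock: 95.85
eef_pos: [0.5263, -0.3785, 0.3035]
eef_rot: [3.138, 0.003, -1.618]
force: [0.5, -0.1, -1.3]
width: 0.139
yaw -92.71 pos [ 0.5263 -0.3785  0.3035] ftool 0.0 -0.5 fz -1.3 mz -0.005 m [ 0.01 -0.   -0.  ] w 0.139 q6 0.84
clock: 96.65
eef_pos: [0.5267, -0.3789, 0.0707]
eef_rot: [3.141, 0.001, -1.617]
force: [0.3, -0.0, -1.2]
width: 0.134
yaw -92.66 pos [ 0.528  -0.3801  0.0734] ftool 0.1 -1.4 fz -1.6 mz 0.011 m [ 0.03 -0.04  0.01] w 0.144 q6 0.84
```

```bash
python3 -m handwheel '0 0 25 -3.5 0 0 0; 0 0 35 0 0 0 0; 0 0 25 0 0 0 0; 0 0 0 0 0 0 0; 0 0 0 0 0 0 0'; python3 m.py
```

```text
clock: 97.25
eef_pos: [0.5242, -0.3798, -0.0119]
eef_rot: [3.082, -0.002, -1.618]
force: [0.9, 0.2, -1.2]
width: 0.138
yaw -92.70 pos [ 0.5242 -0.3798 -0.0119] ftool -0.3 -0.9 fz -1.2 mz -0.034 m [ 0.   -0.11 -0.03] w 0.138 q6 0.88
```

```bash
python3 -m handwheel '0 0 6 0 0 0 0; 0 0 3 0 0 0 0; 0 0 0 0 0 0 0; 0 0 0 0 0 0 0'; python3 m.py; python3 -c "
from h import *
snap('wrist','pics/w70.png'); snap('side','pics/s70.png')"
```

```text
clock: 97.65
eef_pos: [0.523, -0.3792, -0.022]
eef_rot: [3.081, -0.001, -1.618]
force: [0.5, -0.1, -1.7]
width: 0.141
yaw -92.71 pos [ 0.523  -0.3792 -0.022 ] ftool 0.1 -0.5 fz -1.7 mz 0.023 m [ 0.02 -0.12  0.02] w 0.141 q6 0.88
```

```bash
ls pics | tail -3; cat h.py | head -40
```

```text
w9c.png
wrist0.png
x.png
import numpy as np, cv2
from plant import status, imaging, workorder
def snap(name,fn=None):
    s=imaging.snapshot(name)
    np.savez('%s.npz'%name,**{k:np.asarray(v) for k,v in s.items()})
    if fn: cv2.imwrite('pics/%s.png'%fn,s['pixels'])
    return s
def load(name): 
    d=np.load('%s.npz'%name); return {k:d[k] for k in d.files}
def K(s):
    h=s['pixels'].shape[0]; f=h/2/np.tan(np.radians(float(s['vertical_fov']))/2)
    return np.array([[f,0,float(s['cx'])],[0,f,float(s['cy'])],[0,0,1]])
def ray(s,u,v):
    p=cv2.undistortPoints(np.array([[[u,v]]],float),K(s),np.array(s['D'],float)).ravel()
    T=np.array(s['view']); R=T[:3,:3]; o=-R.T@T[:3,3]
    return o,R.T@np.array([p[0],p[1],1.])
def atz(s,u,v,z):
    o,d=ray(s,u,v); return o+d*(z-o[2])/d[2]
def depth(s,u,v):
    o,d=ray(s,u,v); return o+d*float(s['range_z'][int(round(v)),int(round(u))])
def proj(s,P):
    P=np.atleast_2d(np.array(P,float)); T=np.array(s['view'])
    r,_=cv2.Rodrigues(T[:3,:3]); return cv2.projectPoints(P,r,T[:3,3],K(s),np.array(s['D'],float))[0].reshape(-1,2)
def crop(s,x0,y0,x1,y1,k,fn):
    cv2.imwrite('pics/%s.png'%fn,cv2.resize(s['pixels'][y0:y1,x0:x1],None,fx=k,fy=k,interpolation=cv2.INTER_CUBIC))
```

```bash
python3 -c "
from h import *
s=load('wrist');cv2.imwrite('pics/w70.png',s['pixels'])
s=load('side');cv2.imwrite('pics/s70.png',s['pixels'])"
python3 -m handwheel '0 0 2 0 0 0 0; 0 0 0 0 0 0 0; 0 0 2 0 0 0 0; 0 0 0 0 0 0 0;0 0 1 0 0 0 0; 0 0 0 0 0 0 0'; python3 m.py
```

```text
clock: 98.35
eef_pos: [0.5228, -0.3791, -0.0262]
eef_rot: [3.081, -0.0, -1.618]
force: [-0.9, 1.4, 4.8]
width: 0.136
yaw -92.71 pos [ 0.5228 -0.3791 -0.0262] ftool -1.3 0.9 fz 4.8 mz 0.033 m [0.36 0.38 0.03] w 0.136 q6 0.88
```

View pics/w70.png

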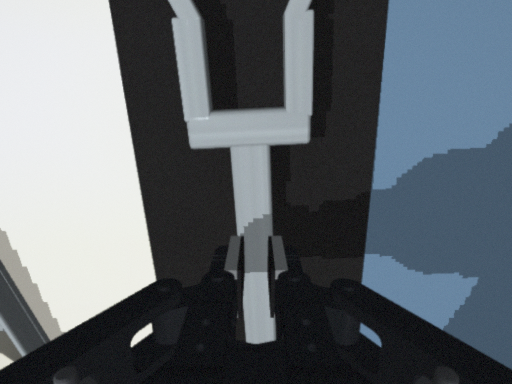

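The wrist view shows the spanner over the black mat (head x 175–315, mat x about 115–385), and it has just made contact. I'll press about 2 mm lower and release.

```bash
python3 -m handwheel '0 0 1 0 0 0 0; 0 0 1 0 0 0 0; 0 0 0 0 0 0 0; 0 0 0 0 0 0 0' 30; python3 m.py
```

```text
clock: 98.75
eef_pos: [0.5228, -0.3791, -0.0263]
eef_rot: [3.08, 0.0, -1.618]
force: [-4.1, 5.1, 13.3]
width: 0.138
yaw -92.71 pos [ 0.5228 -0.3791 -0.0263] ftool -4.9 4.4 fz 13.3 mz -0.025 m [ 0.75  0.83 -0.03] w 0.138 q6 0.88
```

```bash
python3 -m handwheel '0 0 0 0 0 0 0.25; 0 0 0 0 0 0 0.3; 0 0 0 0 0 0 0.4; 0 0 0 0 0 0 0.4; 0 0 -15 0 0 0 0.4; 0 0 -40 0 0 0 0.4; 0 0 -50 0 0 0 0.4; 0 0 -50 0 0 0 0.4;0 0 0 0 0 0 0.4'; python3 m.py; python3 -c "
from h import *
snap('wrist','w71'); snap('top','t71'); snap('side','s71')"
```

```text
clock: 99.65
eef_pos: [0.5366, -0.3835, 0.1369]
eef_rot: [3.095, -0.012, -1.618]
force: [0.7, -0.5, 0.6]
width: 0.399
yaw -92.70 pos [ 0.5366 -0.3835  0.1369] ftool 0.5 -0.7 fz 0.6 mz -0.062 m [-0.04 -0.03 -0.06] w 0.399 q6 0.88
```

View pics/w71.png

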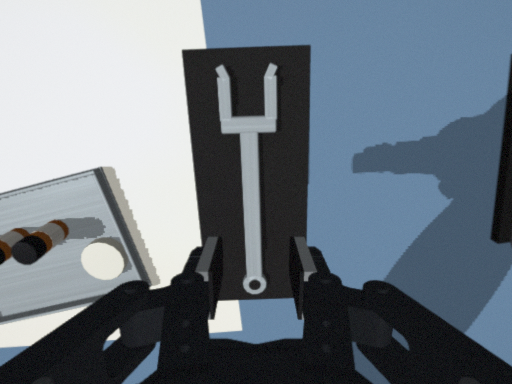

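View pics/t71.png

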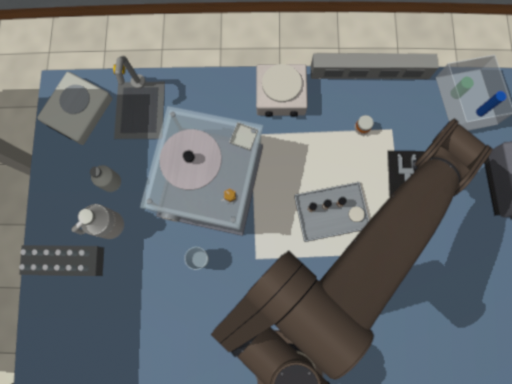

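View pics/s71.png

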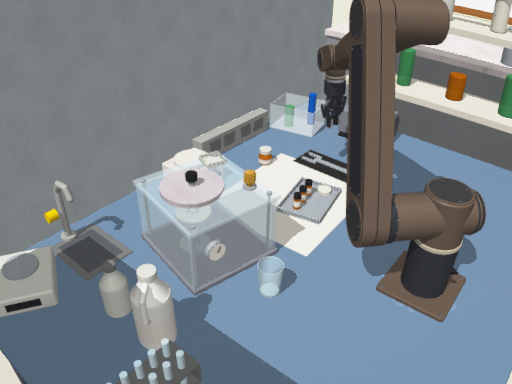

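The wrist view shows the spanner lying wholly on the mat: head at (250,125), ring at (255,285), mat x 185–310, y 45–300. I'll check that it's flat from the depth, then look at the cover and nut from above.

```bash
python3 -c "
from h import *
s=load('wrist')
for p in [(228,100),(272,100),(250,126),(250,150),(251,190),(253,230),(246,284),(264,284),(220,200),(290,100),(290,200)]: print(p,depth(s,*p).round(4))"
python3 -m handwheel '0 0 -50 0 0 0 0.4; 0 0 -50 0 0 0 0.4; 0 0 -50 0 0 0 0.4; -50 0 0 0 0 0 0.4; -50 0 0 0 0 0 0.4; -50 0 0 0 0 0 0.4; -50 0 0 0 0 0 0.4;-50 0 0 0 0 0 0.4;-50 0 0 0 0 0 0.4'; python3 m.py
```

```text
(228, 100) [ 0.6099 -0.3638  0.0132]
(272, 100) [ 0.6079 -0.4051  0.0144]
(250, 126) [ 0.585  -0.3832  0.0138]
(250, 150) [ 0.5614 -0.3819  0.0123]
(251, 190) [ 0.5198 -0.3807  0.013 ]
(253, 230) [ 0.4747 -0.3804  0.0142]
(246, 284) [ 0.4057 -0.3687  0.0133]
(264, 284) [ 0.4038 -0.3896  0.0124]
(220, 200) [ 0.5079 -0.3466  0.0054]
(290, 100) [ 0.6068 -0.4233  0.0039]
(290, 200) [ 0.5037 -0.4219  0.0048]
clock: 100.7
eef_pos: [0.5537, -0.0778, 0.2721]
eef_rot: [3.076, 0.001, -1.619]
force: [0.2, -0.9, 0.9]
width: 0.405
yaw -92.75 pos [ 0.5537 -0.0778  0.2721] ftool 0.9 -0.2 fz 0.9 mz -0.018 m [-0.04 -0.06 -0.02] w 0.405 q6 1.31
```

```bash
python3 -m handwheel '0 0 -50 0 0 0 0.4; 0 20 -50 0 0 0 0.4; -30 30 0 0 0 0 0.4; -40 25 0 0 0 0 0.4; -45 20 0 0 0 0 0.4; -45 20 0 0 0 0 0.4;-45 0 0 0 0 0 0.4;0 0 0 0 0 0 0.4;0 0 0 0 0 0 0.4'; python3 m.py; python3 -c "
from h import *
snap('wrist','w72');snap('top','t72'); snap('side','s72')"
```

```text
clock: 101.6
eef_pos: [0.4567, 0.1305, 0.3758]
eef_rot: [3.076, -0.001, -1.616]
force: [-0.1, -0.2, -1.0]
width: 0.399
yaw -92.58 pos [0.4567 0.1305 0.3758] ftool 0.2 0.0 fz -1.0 mz -0.043 m [-0.02 -0.01 -0.04] w 0.399 q6 1.68
```

View pics/w72.png

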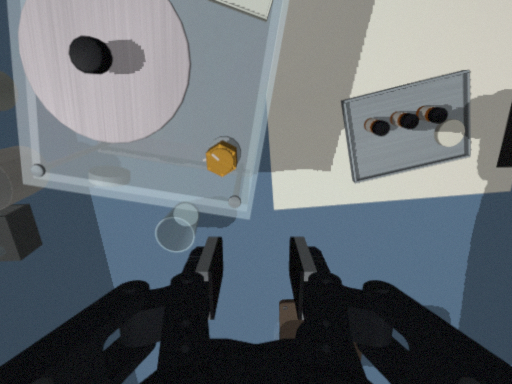

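View pics/t72.png

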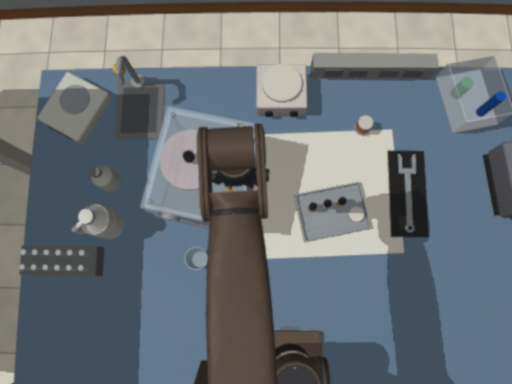

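The wrist view shows the cover on the collar (knob at (90,55)), the nut at (221,158) and the vials standing at (378,127), (407,120) and (435,115). The top view shows the spanner on the mat, head at (407,165) and tail at (409,230). I'll check that the cover is level and centred, and the angle of the nut mark.

```bash
python3 -c "
from h import *
s=load('wrist')
P=np.array([depth(s,u,v) for u in range(35,180,6) for v in range(5,135,6)])
m=(P[:,2]>.205)&(P[:,2]<.232)&(np.hypot(P[:,0]-.573,P[:,1]-.277)<.08)
P=P[m];A=np.c_[P[:,0]-.573,P[:,1]-.277,np.ones(len(P))]
c,r,_,_=np.linalg.lstsq(A,P[:,2],rcond=None);print(len(P),'slope deg',np.degrees(c[:2]).round(2),'z',c[2].round(4))
print(atz(s,221,158,.229))
crop(s,180,110,270,210,7,'w72n'); crop(s,0,0,220,190,3.5,'w72c')
t=load('top'); print(atz(t,189,157,.254)); 
"
```

```text
448 slope deg [-0.2  -0.01] z 0.2193
[0.46758787 0.16592065 0.229     ]
[0.56768878 0.27464247 0.254     ]
```

View pics/w72n.png

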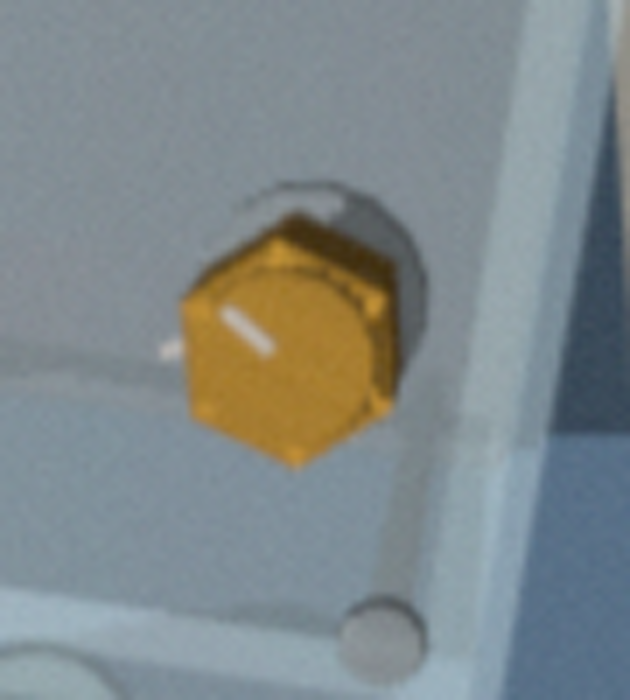

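View pics/w72c.png

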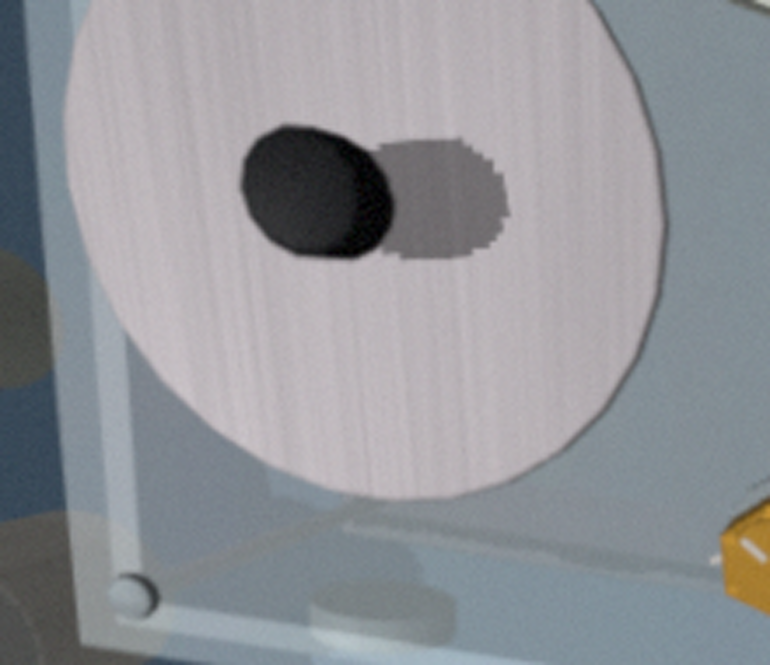

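```bash
ls -tr pics | head -8; ls -tr pics | grep ^t | head; python3 - <<'E'
import cv2,glob,os
fs=sorted(glob.glob('pics/t*.png'),key=os.path.getmtime)
fs=[f for f in fs if cv2.imread(f).shape[:2]==(384,512)]
a=cv2.imread(fs[0]);b=cv2.imread('pics/t71.png');print(fs[0])
import numpy as np
c=lambda i:cv2.resize(i[95:245,135:285],None,fx=2.6,fy=2.6,interpolation=cv2.INTER_CUBIC)
cv2.imwrite('pics/cmp.png',np.hstack([c(a),c(b)]))
def cen(i):
    h=i[:,:,2].astype(int)-i[:,:,0].astype(int)
    m=np.zeros(h.shape,np.uint8); m[120:200,150:230]=(h[120:200,150:230]>-3)
    y,x=np.nonzero(m); 
    n,l,st,ce=cv2.connectedComponentsWithStats(m); k=1+st[1:,4].argmax(); return st[k],ce[k]
print(cen(a),cen(b))
E
```

```text
top0.png
side0.png
wrist0.png
c1.png
c2.png
c3.png
w1.png
w1c.png
top0.png
t2.png
t2c.png
t8.png
t27c.png
t32.png
t32s.png
t53.png
t71.png
t72.png
pics/top0.png
(array([ 160,  130,   62,   60, 2893], dtype=int32), array([190.25717249, 158.92430003])) (array([ 160,  130,   61,   60, 2893], dtype=int32), array([190.19322503, 159.31558935]))
```

```bash
python3 - <<'E'
import cv2,numpy as np
a=cv2.imread('pics/top0.png');b=cv2.imread('pics/t72.png')
cv2.imwrite('pics/diff.png',np.clip(cv2.absdiff(a,b).astype(int)*3,0,255).astype(np.uint8))
E
```

```text
(no output)
```

View pics/diff.png

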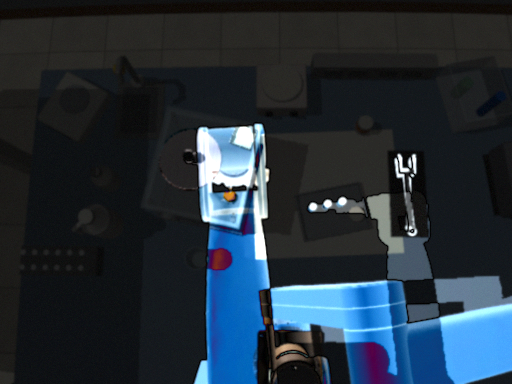

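View pics/s72.png

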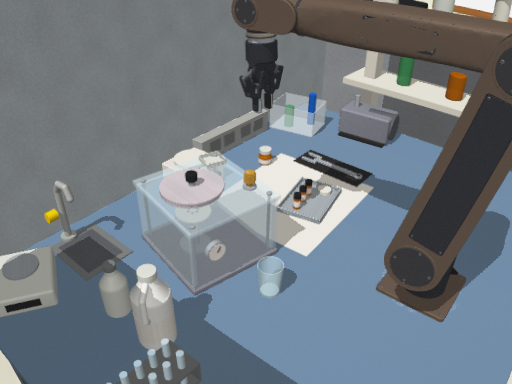

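The difference picture shows change only at the arm, its shadow, the vials in the tray (330,205), the spanner (407,195) and a thin rim of the cover. The side view shows the cover seated at (192,187), the vials upright near (303,192) and the arm clear of everything.

```bash
python3 -m handwheel '0 0 0 0 0 0 0.4;0 0 0 0 0 0 0.4;0 0 0 0 0 0 0.4'; python3 -c "from plant import workorder; print(workorder.sign_off())"
```

```text
clock: 102.05
eef_pos: [0.4576, 0.1291, 0.378]
eef_rot: [3.08, -0.0, -1.62]
force: [0.7, -0.6, -0.2]
width: 0.4
the job is handed in; nothing more can be done
None
```

I finished the whole job in the order asked and handed it in at about 102 s of the 210 s allowed. The sign-off gave no verdict.

- **Vials:** all three came out through the port and stand upright in the steel tray, and the dish there hasn't moved.
- **Cover:** it is back on its collar, tilted only about 0.2°. It sits about 0.4 pixel (roughly 1 mm) from where it started in the top view.
- **Nut:** I screwed it by hand until the marks lined up, then turned it about 62.6° (1.09 rad) with the spanner, where the stop is 1.1 rad. That angle was measured from the pictures once the spanner was off.
- **Spanner:** it lies flat and wholly on its mat, with its upper face at 12–14 mm all along. I set it down pressing with about 13 N.
- **Rest of the bench:** comparing the first and last top views showed no other change where the arm left the view clear. The arm hides the area around the boat in the last one, but an earlier view showed the boat still on the roof.

No final check failed or disagreed. The arm was touching nothing at hand-in.

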